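Clear the feed plate, load the blanks and key the saw on

TASK

Get the saw ready for the next batch: push all the wooden offcuts off the raised feed plate into its scrap tray with the scraper block, not with the fingers (only an offcut that ended up elsewhere may be picked up by hand), and stand the scraper back upright in the middle of its rubber mat. Then lay the three oak blanks from the pile flat on the cleared plate, side by side with gaps, each with its long side running from rim to rim and wholly on the plate. Last, take the key from its stand, push it fully home in the key switch, turn it clockwise to the ON stop and leave it there; leave the other things alone.

Things in the scene. Friction and masses are not known exactly. Their poses are not given: they have to be found in the camera images.
- feed_plate: fixed raised plate; origin at table height under its centre. Flat top 80 mm above the origin, 220 mm wide (x) between side rims that stand 13 mm above it, 250 mm long (y -125 to +125). Its y ends have no rim: beyond +y is the saw top, beyond -y the scrap tray
- plate_top (a point): centre of the plate's top face, 80 mm above the origin of the feed plate, same axes
- tray_floor (a point): centre of the scrap tray's floor, same axes as the feed plate, at y -196, z 4 mm in its frame. The tray is 224 mm (x) by 130 mm (y) inside, its walls 72 mm above the table
- scraper: scraper block: light wooden block with a steel sole, 130 mm long (its x) by 36 mm thick (its y) by 29 mm high, on top a dark upright grip 70 mm (x) by 24 mm (y) from 28 to 75 mm height. Origin at the centre of the sole, z up. Weighs about 0.22 kg
- scraper_mat: fixed black rubber mat 170 (x) by 100 (y) by 3 mm on which the scraper stands at the start; origin at the centre of its underside
- key: large switch key standing upright in the key stand, 86 mm high, about 0.07 kg. Origin at the tip of the blade (lower end), z up to the bow. Blade 26 mm (x) by 8 mm (y), 38 mm long with a narrower tip; collar 33 mm in diameter from 38 to 44 mm height; black flat bow 46 mm (x) by 12 mm (y) from 44 to 86 mm height. Both ways round fit
- key_stand: fixed wooden block 70x60x45 mm with a blind slot (3 mm wider than the blade, long side along its x) in its top, where the key stands with its collar on the block; origin at the centre of its underside
- key_switch: fixed grey key switch box 96x96 mm, top about 57 mm high, with an aluminium ring (62 mm outside, 40 mm inside diameter, top 61 mm high) round the lock cylinder; a single line on the ring marks OFF (+x), a double line marks ON. Origin at the centre of its underside, z up
- lock_slot (a point): centre of the key slot at the face of the lock cylinder, 60 mm above the table; turns with the cylinder. The slot is 28 mm (its x) by 10 mm (its y), that is 2 mm wider than the blade, goes 46 mm deep and has a small bevel; fully in, the key's collar rests on the face
- lock (a joint): angle of the lock cylinder: at its start 0 to 0.2 rad = OFF (slot along the box's x at 0), grows clockwise seen from above to the stop at 1.2 rad = ON. Stays where it is left; turning takes about 0.1 N m
- offcut_a: dark brown wooden offcut, 35x70x22 mm (its x, y, z); origin at the centre of its underside. May be absent
- offcut_b: a second dark brown wooden offcut, 35x70x22 mm (its x, y, z); origin at the centre of its underside. May be absent
- offcut_c: pale wooden offcut, 45x90x18 mm (its x, y, z); origin at the centre of its underside. May be absent
- offcut_d: pale wooden offcut, 30x100x22 mm (its x, y, z); origin at the centre of its underside. May be absent
- offcut_e: a second pale wooden offcut, 30x100x22 mm (its x, y, z); origin at the centre of its underside. May be absent
- blank_1: lowest one of three equal brown oak blanks, 40x105x20 mm (its x, y, z), piled flat on the saw top beside the key switch and key stand; origin at the centre of its underside
- blank_2: middle one of three equal brown oak blanks, 40x105x20 mm (its x, y, z), piled flat on the saw top beside the key switch and key stand; origin at the centre of its underside
- blank_3: top one of three equal brown oak blanks, 40x105x20 mm (its x, y, z), piled flat on the saw top beside the key switch and key stand; origin at the centre of its underside
- wax_tin: black round tin, 78 mm, 36 mm high, a bystander to be left alone; origin at the centre of its underside
- chisel: chisel with wooden handle, 255 mm, a bystander to be left alone; origin at the centre of its underside
- tape: tape measure, 66 mm high, a bystander to be left alone; origin at the centre of its underside
- pencil: carpenter's pencil, 183 mm, a bystander to be left alone; origin at the centre of its underside
Things that resemble listed ones, but are neither listed nor needed, are in the scene too. Leave any blue or green look-alike of the key alone.

How it is judged:
By the outcome, as a careful person would: the job done as asked, in the order asked, and still so for the second after the job is handed in, with the robot touching nothing.
Of offcut_a, offcut_b, offcut_c, offcut_d, offcut_e only 2 to 5 are there at a start; the rules pass over those that are not, and their reading is None.
At some moment in a run one of scraper, offcut_a, offcut_b, offcut_c, offcut_d, offcut_e may be knocked a few centimetres aside while the robot is not near it.
It also fails if it takes over 210 s, if anything falls off the work surface, if the arm or the gripper's body presses on something with over 40 N, if the wrist force passes 120 N, or if a joint passes its speed limit or range.

ROBOT

A 6-joint arm with a two-finger parallel gripper is mounted at the origin on a cart in front of the work surface, level with it; the furniture and walls round the work are solid. World frame = base frame: x ahead of the robot, y to its left, z up, the work surface at z = 0. Lengths are in mm, angles in rad, forces in N, time in s.
With the tool pointing down it reaches from about 350 to 975 mm from the base axis. Payload 7.1 kg.
Tool frame: the origin (TCP) lies midway between the tips of the shut fingers; the grasp point (between the pads) lies 19 mm behind it (ctrl.grip_point_offset is the distance from the TCP to the grasp point, in mm); z points along the fingers, y is the line along which they close (so a half turn about z gives the same grasp; the last joint's range is limited). The gripper opens to 88 mm and grips with 3 to 60 N. Pads are 20 mm wide; open, the fingers measure 115 mm over their backs; the gripper's body (75 mm by 178 mm) begins 61 mm behind the grasp point.
Start: joints at [-1.127, 0.423, 1.63, -0, 1.089, -0.019], TCP at [279.049, -559.229, 222.675] pointing down, gripper open.
Joint ranges: [-3, 3], [-0.9, 2.11], [0.09, 2.58], [-1.31, 4.45], [0.11, 2.69], [-2.54, 2.54]. Speed limits (rad/s): [2.39, 2.39, 3.01, 3.14, 3.14, 3.14].

INTERFACE

Orientations are given as a rotation vector (axis times angle).
In Python, from workcell import get_obs, optics, close_job, spotter, ctrl gives the robot as it stands. The module is installed in compiled form; this text tells all that it offers.
- The arm moves only by the tool move_arm, never from a script. Its argument "rows" is a list of rows, each a list of 5 numbers: the shift along the tool's x, y, z in cm, then the turn about the tool's z in degrees, then the opening in per cent of the stroke, from 0 (shut) to 100 (fully open). A call has 1 to 10 rows; each row shifts and turns the commanded pose from where the row before left it, along the tool's axes as they then stand; what a row does not reach is not made up. A row lasts 1/8 s, in which the tool goes at most 62.5 mm and 10.7 degrees, less where a joint would pass 70% of its speed; a pose out of reach is approached as far as the arm can. A call with a gripper value outside its range is refused whole. The fingers move at their own pace and stop on an object; the grip force is fixed at half the most. Time passes only in rows, so rows that do not move let the fingers close. It gives the time, the measured TCP pose, the force, the opening and the grip force at its end, in the units of the state.
- get_obs(): the state, without advancing time (a new reading comes with each control period).
- optics.get_image(name): name is "scene" or "top" or "wrist"; returns the picture (420x560x3 uint8, blue, green, red); there is no depth.
- optics.calibration(name): a dict with "camera_matrix" (3x3 intrinsics, pixels), "xyz" and "orientation" of the camera in the world. Camera axes: x right, y down, z forward; pixel columns grow to the right and rows downward; lengths in mm; the calibration is good to about 2 mm. A picture is of the moment at which its call begins: read the wrist's pose just before it. calibration takes no time and is no camera call; for the wrist camera it gives the pose at the moment of the call.
- close_job(): hands the job in; it is judged then, once.
Trained networks look in the newest picture that a camera, given by its name, has taken for a name from the list of things; names that differ only in an ending like _2 or _b are one class to them, and where a whole thing is asked for, a point or a joint stands for the part that bears it (a point fixed in the world has none). Each returns a list of dicts, best first, with "conf" (0 to 1); they miss things now and then, are a little off and sometimes report something else, mostly with a low value. They report only what shows in the picture. A call takes as long as a camera call. They do not tell look-alikes from the thing itself.
- spotter.find_in(camera, label): "point" ([column, row] in pixels, amid what is visible of it).
- spotter.regions_of(camera, label): "region" (420x560 bool, what is visible of it) and "point" ([column, row] in pixels, amid what is visible of it).
The state is a dict: "t": time; "qpos": joint angles; "qvel": joint speeds; "joint_torque": joint torques, N m; "ee_pos": TCP position; "orientation": TCP orientation; "ft_force": force on the tool from outside, world axes, zero at the start; "moment": the same for the moment, N m; "width": finger opening in mm; "grasp_force": force on a finger pad.
Only numpy, scipy, OpenCV 4.12 (cv2) and the standard library are available. Lean on these libraries where they do the work, as an engineer would, in place of code of your own. Each camera call takes 0.05 s, during which the arm holds its last target. There are 200 camera calls.

## Working session

There is one attempt and no reset: what is moved stays moved. The work goes in short steps, Python scripts to look and compute and a tool call to move; the robot and the scene stay as the last step left them, time stands still between calls to the robot, and variables do not carry over. Pictures are saved under pics/ and viewed, at most 14 in all, crops included, and the job is handed in when it is done.

Besides the shell and the picture viewer there is one more tool, called in YAML: its name, and indented under it one key for each argument. move_arm: Moves the arm, as the interface text tells. Its arguments: {"type":"object","properties":{"rows":{"type":"array","items":{"type":"array","items":{"type":"number"}}}},"required":["rows"]}

```bash
mkdir -p pics
cat > h.py <<'E'
import numpy as np, cv2
from scipy.spatial.transform import Rotation as R
from workcell import get_obs, optics, close_job, spotter, ctrl
def cam(n):
    c=optics.calibration(n); K=np.array(c["camera_matrix"]); o=np.array(c["orientation"],float)
    M=o if o.shape==(3,3) else R.from_rotvec(o).as_matrix()
    return K,M,np.array(c["xyz"],float)
def ray(n,px,z,C=None):
    K,M,t=C or cam(n); d=M@np.linalg.solve(K,[px[0],px[1],1]); return t+d*(z-t[2])/d[2]
def proj(n,P,C=None):
    K,M,t=C or cam(n); p=K@(M.T@(np.array(P,float)-t)); return p[:2]/p[2]
def rect(n,mask,z,C=None):
    "min-area rectangle of mask projected on plane z: centre, sides, angle of the long side (deg)"
    C=C or cam(n); cs,_=cv2.findContours(mask.astype(np.uint8),cv2.RETR_EXTERNAL,cv2.CHAIN_APPROX_NONE)
    c=max(cs,key=cv2.contourArea)[:,0]; P=np.array([ray(n,p,z,C)[:2] for p in c],np.float32)
    b=cv2.boxPoints(cv2.minAreaRect(P)); e1,e2=b[1]-b[0],b[2]-b[1]
    if np.linalg.norm(e1)<np.linalg.norm(e2): e1,e2=e2,e1
    return b.mean(0).round(1),np.linalg.norm(e1).round(1),np.linalg.norm(e2).round(1),round(float(np.degrees(np.arctan2(e1[1],e1[0]))%180),1)
def save(n,f): 
    im=optics.get_image(n); cv2.imwrite("pics/"+f,im); return im
E
python3 - <<'E'
from h import *
print(get_obs()); 
for n in("scene","top","wrist"):
    print(n,optics.calibration(n)); 
a=save("top","top0.png"); b=save("scene","scene0.png")
for l in ["feed_plate","tray_floor","scraper","scraper_mat","key","key_stand","key_switch","lock_slot","offcut_a","offcut_c","offcut_d","blank_1","wax_tin"]:
    for n in ("top","scene"):
        try: print(l,n,[(round(d["conf"],2),np.round(d["point"]).tolist()) for d in spotter.find_in(n,l)])
        except Exception as e: print(l,n,e)
E
```

```text
{'t': 0.0, 'qpos': array([-1.12702054e+00,  4.23822744e-01,  1.63065019e+00, -4.10294897e-05,
        1.08857028e+00, -1.89944372e-02]), 'qvel': array([ 0.00205188, -0.00039672, -0.00023881,  0.00060858, -0.00093345,
       -0.00171357]), 'joint_torque': array([ 1.78825427e-03, -5.44624972e+01, -2.73661101e+01,  6.44790614e-02,
        2.27092527e-02, -1.31604447e-04]), 'ee_pos': array([ 278.80853867, -558.77982   ,  221.92861998]), 'orientation': array([-3.05648860e+00, -7.20154382e-01,  5.35864734e-04]), 'ft_force': array([ 1.01734645, -0.45693622, -1.43400997]), 'moment': array([ 0.002061  , -0.03424785,  0.00267382]), 'grasp_force': 0.0, 'width': 87.48399133901404}
scene {'camera_matrix': array([[404.05553091,   0.        , 281.434125  ],
       [  0.        , 404.05553091, 217.25301794],
       [  0.        ,   0.        ,   1.        ]]), 'xyz': array([-65.4943139 , 598.32879312, 850.3778573 ]), 'orientation': array([-1.02052306,  2.41999628, -1.08064628])}
top {'camera_matrix': array([[524.11541098,   0.        , 280.65123589],
       [  0.        , 524.11541098, 219.94600298]
[... 1350 characters left out ...]
]), (0.43, [222.0, 286.0])]
offcut_a top [(0.64, [256.0, 212.0]), (0.42, [205.0, 180.0])]
offcut_a scene [(0.96, [292.0, 227.0]), (0.93, [262.0, 231.0]), (0.63, [286.0, 193.0])]
offcut_c top [(0.64, [256.0, 212.0]), (0.42, [205.0, 180.0])]
offcut_c scene [(0.96, [292.0, 227.0]), (0.93, [262.0, 231.0]), (0.63, [286.0, 193.0])]
offcut_d top [(0.64, [256.0, 212.0]), (0.42, [205.0, 180.0])]
offcut_d scene [(0.96, [292.0, 227.0]), (0.93, [262.0, 231.0]), (0.63, [286.0, 193.0])]
blank_1 top [(0.82, [164.0, 193.0])]
blank_1 scene [(0.64, [164.0, 315.0]), (0.62, [164.0, 337.0]), (0.57, [170.0, 334.0])]
wax_tin top [(0.8, [395.0, 242.0])]
wax_tin scene [(0.87, [335.0, 165.0]), (0.52, [161.0, 332.0])]
```

Run:
```python
import cv2
a=cv2.imread("pics/top0.png"); b=cv2.imread("pics/scene0.png")
c=a[130:310,130:430]; cv2.imwrite("pics/top0c.png",cv2.resize(c,None,fx=2.66,fy=2.66,interpolation=cv2.INTER_CUBIC))
c=b[120:400,90:470]; cv2.imwrite("pics/scene0c.png",cv2.resize(c,None,fx=2.1,fy=2.1,interpolation=cv2.INTER_CUBIC))
```

```text
(no output)
```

View pics/top0c.png

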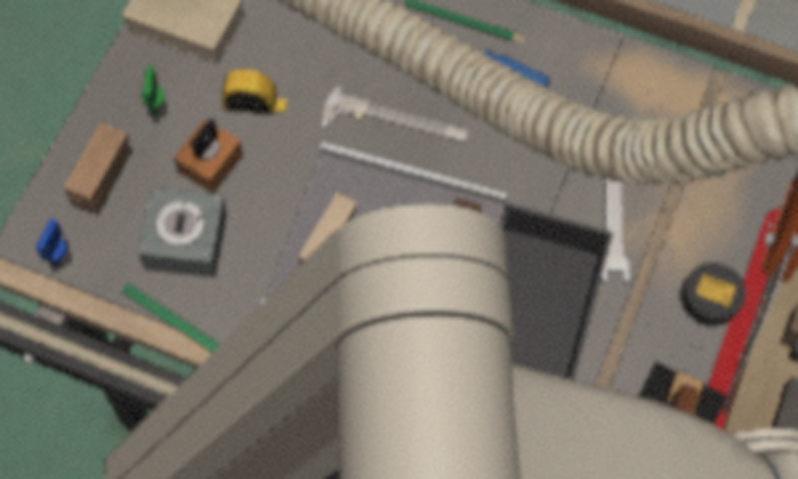

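View pics/scene0c.png

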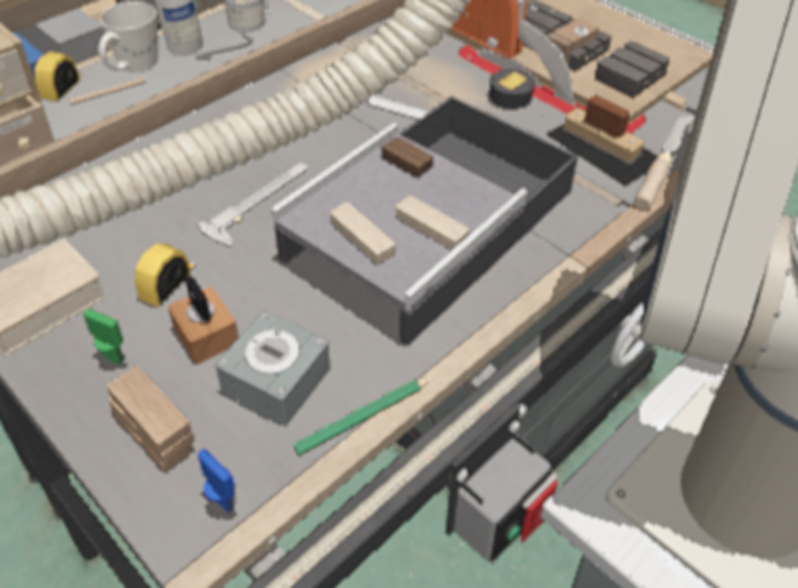

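The pictures show the plate with three offcuts: one dark near the tray at scene crop (407,155), two pale at (363,232) and (430,220). The scraper is on its mat at (603,135). The black key is in its stand at (200,305), the switch at (272,350) and the pile at (150,415). The green (105,335) and blue (216,480) keys are look-alikes, and the tin is at (510,90).

Run:
```python
from h import *
f=lambda p:(p[0]/2.1+90,p[1]/2.1+120)
C=cam("scene")
L=[ray("scene",f(p),93,C)[:2] for p in [(276,210),(395,127),(408,297),(524,193)]]
print("rims",np.round(L,1))
for a,b in((0,1),(2,3)):
    d=L[b]-L[a]; print("dir",np.degrees(np.arctan2(d[1],d[0])),np.linalg.norm(d))
c=sum(L)/4; print("centre",c)
optics.get_image("scene")
for l,z,k in [("offcut_a",102,3),("blank_3",60,3),("key_stand",45,1),("key_switch",59,1),("scraper",29,2),("scraper_mat",3,2),("key",80,3),("tape",60,2)]:
    for d in spotter.regions_of("scene",l)[:k]:
        print(l,round(d["conf"],2),np.round(d["point"]),d["region"].sum(),np.round(ray("scene",d["point"],z,C)),rect("scene",d["region"],z,C))
```

```text
rims [[ 627.7  131.8]
 [ 649.1 -107.6]
 [ 399.7  114. ]
 [ 423.2 -131. ]]
dir -84.88588858825773 240.35644968581792
dir -84.53442144637623 246.12907928310284
centre [524.92536762   1.78013693]
offcut_a 0.95 [263. 232.] 433 [505.  88. 102.] (array([511.5,  85.6], dtype=float32), np.float32(115.7), np.float32(40.4), 172.5)
offcut_a 0.9 [292. 228.] 464 [465.  18. 102.] (array([466.7,   9.6], dtype=float32), np.float32(106.3), np.float32(48.6), 4.6)
offcut_a 0.56 [378. 197.] 473 [ 382. -257.  102.] (array([ 400.4, -282.9], dtype=float32), np.float32(151.7), np.float32(89.9), 174.2)
blank_3 0.54 [164. 336.] 145 [450. 437.  60.] (array([468.8, 438.2], dtype=float32), np.float32(102.8), np.float32(34.1), 21.0)
blank_3 0.48 [168. 337.] 168 [440. 430.  60.] (array([461.2, 430.4], dtype=float32), np.float32(74.8), np.float32(36.5), 33.0)
key_stand 0.93 [187. 277.] 639 [565. 299.  45.] (array([573., 293.], dtype=float32), np.float32(105.5), np.float32(68.1), 169.2)
key_switch 0.96 [220. 293.] 1897 [457. 276.  59.] (array([455.5, 275.3], dtype=float32), np.float32(122.1), np.float32(119.0), 107.
[... 194 characters left out ...]
y([ 459. , -369.5], dtype=float32), np.float32(166.2), np.float32(95.4), 22.2)
key 0.75 [194. 351.] 278 [364. 415.  80.] (array([369.2, 410.9], dtype=float32), np.float32(69.4), np.float32(27.8), 154.4)
key 0.61 [181. 265.] 198 [577. 300.  80.] (array([580.5, 288.1], dtype=float32), np.float32(75.8), np.float32(29.7), 148.8)
key 0.53 [142. 279.] 309 [605. 393.  80.] (array([610.4, 395.1], dtype=float32), np.float32(95.6), np.float32(30.5), 169.0)
tape 0.87 [165. 251.] 601 [665. 295.  60.] (array([669.7, 292.8], dtype=float32), np.float32(92.1), np.float32(76.2), 106.9)
tape 0.39 [220. 288.] 158 [468. 266.  60.] (array([471.6, 266.1], dtype=float32), np.float32(36.9), np.float32(36.2), 177.4)
```

move_arm:
  rows:
    - [3, -1, -2, 0, 100]
    - [3, -1, -2, 0, 100]
    - [3, -1, -2, 0, 100]
    - [3, -1, 0, 0, 100]
    - [2, -1, 0, 0, 100]
    - [0, 0, 0, 0, 100]
    - [0, 0, 0, 0, 100]

```text
t: 2.72
ee_pos: [381.5, -452.4, 282.4]
orientation: [-3.058, -0.72, 0.001]
ft_force: [-0.9, 0.6, 0.5]
width: 87.8
grasp_force: 0.0
```

```bash
cat >> h.py <<'E'
def pose():
    o=get_obs(); M=R.from_rotvec(o["orientation"]).as_matrix(); return np.array(o["ee_pos"]),M,o
def yaw(M): return np.degrees(np.arctan2(M[1,0],M[0,0]))
def go(x,y,z,yw):
    "shift in the present tool axes, and in the axes after turning first"
    p,M,o=pose(); t=(yaw(M)-yw+90)%180-90   # + turn about tool z (down) lowers the yaw
    d=np.array([x,y,z])-p; M2=M@R.from_euler("z",t,degrees=True).as_matrix()
    print("at",p.round(1),"yaw",yaw(M).round(1),"t",round(o["t"],2),"F",np.round(o["ft_force"],1),"w",round(o["width"],1))
    print(" turn deg",round(t,1),"q6",o["qpos"][5].round(2),"| shift cm before turn",(M.T@d/10).round(2),"| after turn",(M2.T@d/10).round(2))
E
python3 - <<'E'
from h import *
p,M,o=pose(); print(p,yaw(M),M[:,2].round(3),o["t"])
C=cam("wrist"); im=save("wrist","w1.png"); print(C[2],C[1][:,2])
for l,z in [("scraper",29),("scraper_mat",3)]:
    for d in spotter.regions_of("wrist",l)[:2]:
        print(l,round(d["conf"],2),np.round(d["point"]),d["region"].sum(),rect("wrist",d["region"],z,C))
E
```

```text
[ 381.49492175 -452.36175132  282.38299841] 26.515420420523323 [-0.001  0.    -1.   ] 2.725
[ 441.82279154 -422.07808512  444.03210079] [-0.22674383 -0.11172793 -0.96752473]
scraper 0.74 [280.  97.] 3074 (array([ 477.4, -407.9], dtype=float32), np.float32(130.0), np.float32(36.6), 1.7)
scraper_mat 0.56 [260. 102.] 6729 (array([ 467.1, -401.6], dtype=float32), np.float32(171.6), np.float32(102.0), 174.8)
```

View pics/w1.png

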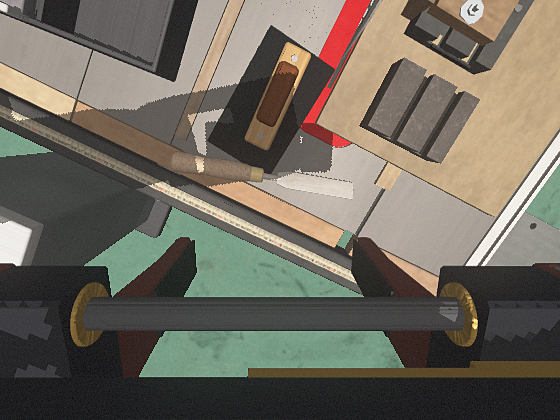

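```bash
python3 -c "
from h import *
go(477.4,-407.9,38,1.7)"
```

```text
at [ 381.3 -452.6  282.4] yaw 26.5 t 2.88 F [-0.3  0.5  0.3] w 87.7
 turn deg 24.8 q6 0.22 | shift cm before turn [10.6   0.28 24.44] | after turn [ 9.75 -4.18 24.44]
```

move_arm:
  rows:
    - [0, 0, 0, 8.3, 100]
    - [0, 0, 0, 8.3, 100]
    - [0, 0, 0, 8.2, 100]
    - [3.25, -1.4, 3, 0, 100]
    - [3.25, -1.4, 3, 0, 100]
    - [3.25, -1.38, 3, 0, 100]
    - [0, 0, 3, 0, 100]
    - [0, 0, 3, 0, 100]
    - [0, 0, 1, 0, 100]
    - [0, 0, 0, 0, 100]

```text
t: 4.12
ee_pos: [477.8, -407.6, 122.4]
orientation: [-3.141, -0.046, 0.001]
ft_force: [0.1, -0.3, 0.1]
width: 87.5
grasp_force: 0.0
```

Run:
```python
from h import *
C=cam("wrist"); im=save("wrist","w2.png")
for l,z in [("scraper",29),("scraper",75),("scraper_mat",3)]:
    for d in spotter.regions_of("wrist",l)[:2]:
        print(l,round(d["conf"],2),np.round(d["point"]),d["region"].sum(),rect("wrist",d["region"],z,C))
go(477.4,-407.9,38,1.7)
```

```text
scraper 0.92 [276. 206.] 6159 (array([ 478.1, -407.7], dtype=float32), np.float32(128.7), np.float32(36.1), 1.7)
scraper 0.25 [250. 207.] 12299 (array([ 474.5, -402.6], dtype=float32), np.float32(153.9), np.float32(91.1), 174.7)
scraper 0.92 [276. 206.] 6159 (array([ 490.2, -407.4], dtype=float32), np.float32(105.5), np.float32(29.6), 1.7)
scraper 0.25 [250. 207.] 12299 (array([ 487.3, -403.2], dtype=float32), np.float32(126.1), np.float32(74.7), 174.7)
scraper_mat 0.81 [250. 210.] 12219 (array([ 467.7, -402.2], dtype=float32), np.float32(170.1), np.float32(99.8), 174.6)
at [ 478.7 -408.   124. ] yaw 1.7 t 4.33 F [-0.2 -0.7  0. ] w 87.5
 turn deg -0.0 q6 0.82 | shift cm before turn [-0.15 -0.03  8.6 ] | after turn [-0.15 -0.03  8.6 ]
```

move_arm:
  rows:
    - [0, 0, 3, 0, 100]
    - [0, 0, 3, 0, 100]
    - [0, 0, 2.4, 0, 100]
    - [0, 0, 0, 0, 100]
    - [0, 0, 0, 0, 0]
    - [0, 0, 0, 0, 0]
    - [0, 0, 0, 0, 0]
    - [0, 0, 0, 0, 0]
    - [0, 0, 0, 0, 0]
    - [0, 0, 0, 0, 0]

```text
t: 5.58
ee_pos: [478.2, -407.3, 38.6]
orientation: [-3.141, -0.047, 0.0]
ft_force: [0.4, 0.6, -0.4]
width: 31.5
grasp_force: 0.0
```

move_arm:
  rows:
    - [0, 0, 0, 0, 0]
    - [0, 0, 0, 0, 0]
    - [0, 0, -2, 0, 0]
    - [0, 0, -4, 0, 0]
    - [0, 0, -4, 0, 0]
    - [0, 0, -4, 0, 0]
    - [0, 0, -4, 0, 0]
    - [0, 0, -3, 0, 0]
    - [0, 0, 0, 0, 0]

```text
t: 6.7
ee_pos: [479.3, -408.2, 252.3]
orientation: [3.137, 0.047, 0.007]
ft_force: [-0.1, 0.2, -2.2]
width: 23.7
grasp_force: 30.0
```

move_arm:
  rows:
    - [-0.8, -3, -1, -0.5, 0]
    - [-0.8, -4.4, -1, -1, 0]
    - [-0.8, -4.4, -1, -1, 0]
    - [-0.8, -4.4, 0, -1, 0]
    - [-0.8, -4.4, 0, 0, 0]
    - [-0.8, -4.4, 0, 0, 0]
    - [-0.8, -4.4, 0, 0, 0]
    - [-0.8, -4.4, 0, 0, 0]
    - [-0.6, -4.4, 0, 0, 0]
    - [-0.6, -4.4, 0, 0, 0]

```text
t: 7.95
ee_pos: [368.6, 13.0, 277.7]
orientation: [-3.138, -0.142, 0.003]
ft_force: [1.7, 0.2, -1.8]
width: 24.0
grasp_force: 30.0
```

move_arm:
  rows:
    - [0, 0, 0, 0, 0]
    - [0, 0, 0, 0, 0]

```text
t: 8.2
ee_pos: [369.7, 11.6, 278.1]
orientation: [3.138, 0.144, -0.002]
ft_force: [0.4, -0.6, -0.9]
width: 23.7
grasp_force: 30.0
```

Run:
```python
from h import *
C=cam("wrist"); im=save("wrist","w3.png"); np.savez("w3.npz",K=C[0],M=C[1],t=C[2])
for d in spotter.regions_of("wrist","offcut_a")[:6]:
        print(round(d["conf"],2),np.round(d["point"]),d["region"].sum(),rect("wrist",d["region"],100,C))
for d in spotter.regions_of("wrist","feed_plate")[:2]:
        print(round(d["conf"],2),np.round(d["point"]),d["region"].sum(),rect("wrist",d["region"],80,C))
go(400,20,280,5.2)
```

```text
0.98 [378.   9.] 712 (array([558.8, -73.4], dtype=float32), np.float32(40.0), np.float32(14.5), 95.3)
0.92 [295.  86.] 2767 (array([477.6,   0.7], dtype=float32), np.float32(91.5), np.float32(32.4), 5.5)
0.84 [223.  44.] 3034 (array([512.8,  77.5], dtype=float32), np.float32(84.8), np.float32(34.0), 176.2)
0.74 [385.  77.] 47088 (array([493.4, -67.9], dtype=float32), np.float32(388.3), np.float32(158.0), 95.3)
at [370.2  10.9 278.4] yaw 5.1 t 8.35 F [-0.4 -0.1 -2.6] w 23.9
 turn deg -0.1 q6 1.48 | shift cm before turn [ 3.05 -0.64 -0.16] | after turn [ 3.05 -0.63 -0.16]
```

View pics/w3.png

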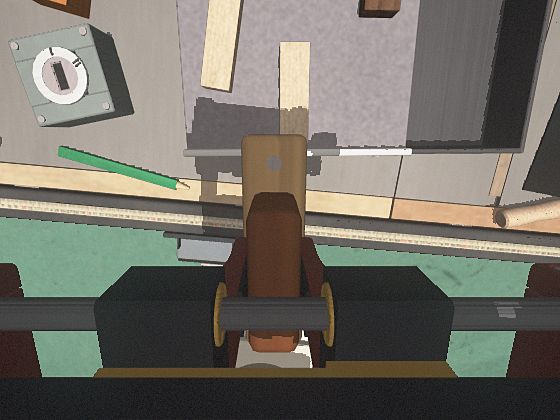

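Run:
```python
from h import *
z=np.load("w3.npz"); C=(z["K"],z["M"],z["t"])
a=ray("",(185,149),93,C);b=ray("",(411,149),93,C);d=(a-b)[:2]; print(a,b,np.linalg.norm(d),np.degrees(np.arctan2(d[1],d[0]))-90)
th=np.radians(5.2); ex=np.array([np.cos(th),np.sin(th)])
print("centre",(a+b)[:2]/2+110*ex)
# far rim in scene
```

```text
[407.22274575 112.69624962  93.        ] [ 430.02955073 -134.45875022   93.        ] 248.20504486739625 5.272171362576529
centre [528.17343209  -0.91166648]
```

```bash
cat >> h.py <<'E'
TH=np.radians(5.25); PC=np.array([528.,-.5]); EX=np.array([np.cos(TH),np.sin(TH)]); EY=np.array([-EX[1],EX[0]])
def W(px,py): return PC+px*EX+py*EY
def toP(xy): d=np.array(xy,float)[:2]-PC; return np.round([d@EX,d@EY],1)
E
python3 -c "
from h import *
go(*W(-20,155),117.5,5.25)"
```

```text
at [370.2  10.9 278.4] yaw 5.1 t 8.35 F [-0.4 -0.1 -2.6] w 23.9
 turn deg -0.1 q6 1.48 | shift cm before turn [ 13.59 -12.95  16.08] | after turn [ 13.62 -12.92  16.08]
```

move_arm:
  rows:
    - [2, -3, 0, 0, 0]
    - [3.6, -3.5, 0, 0, 0]
    - [4, -3.5, 1, 0, 0]
    - [4, -3, 3, 0, 0]
    - [0, 0, 4, 0, 0]
    - [0, 0, 4, 0, 0]
    - [0, 0, 3, 0, 0]
    - [0, 0, 0.7, 0, 0]
    - [0, 0, 0, 0, 0]

```text
t: 9.48
ee_pos: [494.2, 153.1, 121.7]
orientation: [3.138, 0.141, -0.0]
ft_force: [0.1, -1.3, -2.1]
width: 23.8
grasp_force: 30.0
```

```bash
python3 -c "
from h import *
go(*W(-20,155),117.5,5.25); go(*W(-20,-127),117.5,5.25)
C=cam('wrist'); save('wrist','w4.png')
for d in spotter.regions_of('wrist','offcut_a')[:6]:
  r=rect('wrist',d['region'],100,C); print(round(d['conf'],2),np.round(d['point']),d['region'].sum(),toP(r[0]),r[1:])
"
```

```text
at [494.2 153.1 121.7] yaw 5.2 t 9.47 F [ 0.1 -1.3 -2.1] w 23.8
 turn deg -0.1 q6 1.76 | shift cm before turn [-0.04  0.1   0.42] | after turn [-0.04  0.1   0.42]
at [494.2 153.1 121.7] yaw 5.2 t 9.47 F [ 0.1 -1.3 -2.1] w 23.8
 turn deg -0.1 q6 1.76 | shift cm before turn [1.00e-02 2.83e+01 4.30e-01] | after turn [-0.04 28.3   0.43]
0.69 [399. 192.] 8657 [ 6.5 81.3] (np.float32(91.0), np.float32(37.5), 175.3)
```

View pics/w4.png

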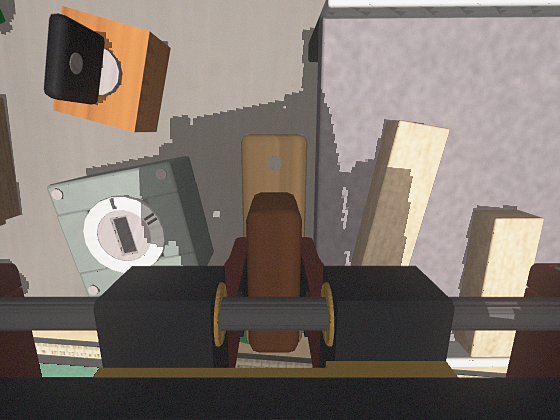

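move_arm:
  rows:
    - [0, 0.5, 0.4, 0, 0]
    - [0, 1.5, 0, 0, 0]
    - [0, 1.5, 0, 0, 0]
    - [0, 1.5, 0, 0, 0]
    - [0, 1.5, 0, 0, 0]
    - [0, 1.5, 0, 0, 0]
    - [0, 1.5, 0, 0, 0]
    - [0, 1.5, 0, 0, 0]
    - [0, 1.5, 0, 0, 0]
    - [0, 1.5, 0, 0, 0]

```text
t: 10.82
ee_pos: [506.5, 13.2, 117.7]
orientation: [-3.138, -0.143, 0.0]
ft_force: [-0.1, 0.6, -1.8]
width: 23.7
grasp_force: 30.0
```

```bash
python3 -c "
from h import *
go(*W(-20,-127),117.5,5.25)
C=cam('scene'); save('scene','s5.png')
for d in spotter.regions_of('scene','offcut_a')[:6]:
  r=rect('scene',d['region'],90,C); print(round(d['conf'],2),np.round(d['point']),d['region'].sum(),toP(r[0]),r[1:])
"
```

```text
at [506.5  13.2 117.7] yaw 5.2 t 10.82 F [-0.1  0.6 -1.8] w 23.7
 turn deg -0.0 q6 1.48 | shift cm before turn [ 0.02 14.27  0.02] | after turn [1.000e-02 1.427e+01 2.000e-02]
0.76 [304. 220.] 369 [-59.5 -43.4] (np.float32(122.5), np.float32(38.8), 150.5)
0.6 [299. 217.] 30 [-39.7 -29.7] (np.float32(25.0), np.float32(14.0), 133.8)
```

move_arm:
  rows:
    - [0, 1.5, 0, 0, 0]
    - [0, 1.5, 0, 0, 0]
    - [0, 1.5, 0, 0, 0]
    - [0, 1.5, 0, 0, 0]
    - [0, 1.5, 0, 0, 0]
    - [0, 1.5, 0, 0, 0]
    - [0, 1.5, 0, 0, 0]
    - [0, 1.5, 0, 0, 0]
    - [0, 1.5, 0, 0, 0]
    - [0, 1.0, 0, 0, 0]

```text
t: 12.18
ee_pos: [519.8, -131.2, 117.7]
orientation: [-3.138, -0.142, -0.0]
ft_force: [0.6, 0.8, -1.0]
width: 24.1
grasp_force: 30.0
```

move_arm:
  rows:
    - [0, 0, 0, 0, 0]
    - [0, 0, -2, 0, 0]
    - [0, 0, -4, 0, 0]
    - [-2, -4, -4, 0, 0]
    - [-4, -4, -4, 0, 0]
    - [-4, 0, -2, 0, 0]
    - [-4, 0, 0, 0, 0]
    - [0, 0, 0, 0, 0]

```text
t: 13.18
ee_pos: [374.6, -66.3, 273.7]
orientation: [-3.138, -0.143, 0.001]
ft_force: [-0.2, -0.8, -1.2]
width: 23.8
grasp_force: 30.0
```

```bash
python3 -c "
from h import *
go(*W(-20,-127),117.5,5.25)
C=cam('wrist'); save('wrist','w6.png')
for d in spotter.regions_of('wrist','offcut_a')[:6]:
  r=rect('wrist',d['region'],90,C); print(round(d['conf'],2),np.round(d['point']),d['region'].sum(),toP(r[0]),r[1:])
"
```

```text
at [374.6 -66.3 273.7] yaw 5.2 t 13.18 F [-0.2 -0.8 -1.2] w 23.8
 turn deg -0.0 q6 1.27 | shift cm before turn [13.89  7.55 15.61] | after turn [13.89  7.56 15.61]
0.95 [359.  43.] 2136 [  -8.1 -135.1] (np.float32(79.3), np.float32(26.9), 8.4)
0.57 [374. 103.] 1966 [ -67.4 -155.2] (np.float32(84.4), np.float32(28.4), 165.5)
```

View pics/w6.png

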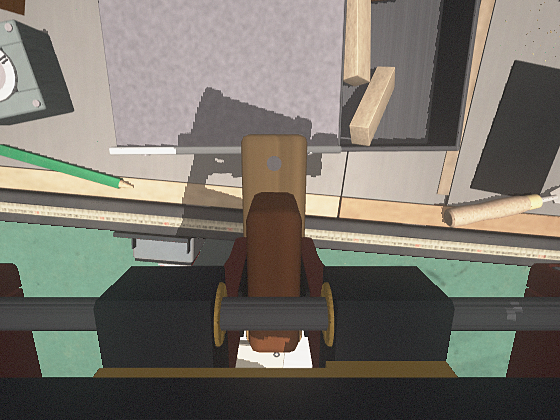

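The picture shows both pale offcuts down in the tray, at (358,40) and (372,105). The near part of the plate is clear. The dark one and the far side of the plate are out of view, so I check with the scene camera.

```bash
python3 -c "
from h import *
im=save('scene','s6.png'); C=cam('scene')
for d in spotter.regions_of('scene','offcut_a')[:6]:
  r=rect('scene',d['region'],20,C); print(round(d['conf'],2),np.round(d['point']),d['region'].sum(),toP(r[0]),r[1:])
cv2.imwrite('pics/s6c.png',cv2.resize(im[150:290,200:400],None,fx=4,fy=4,interpolation=cv2.INTER_CUBIC))
"
```

```text
0.79 [296. 185.] 189 [ 107.9 -205.8] (np.float32(101.3), np.float32(42.2), 150.5)
0.73 [331. 208.] 125 [ -47.8 -202.2] (np.float32(67.9), np.float32(37.3), 13.4)
0.22 [327. 168.] 52 [ 100.4 -377.5] (np.float32(37.3), np.float32(32.8), 136.6)
```

View pics/s6c.png

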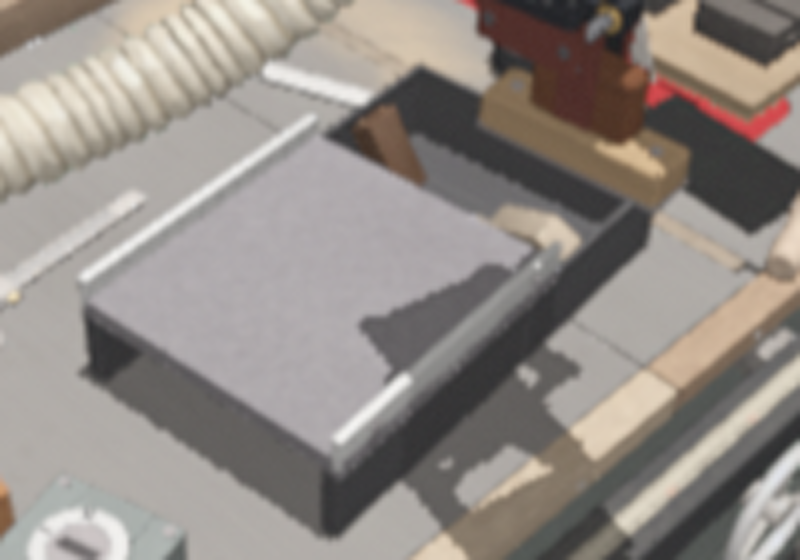

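```bash
python3 -c "
from h import *
go(467.6,-402.0,38.8,-5.4)"
```

```text
at [378.1 -66.7 273.8] yaw 5.2 t 13.38 F [-0.6  0.2 -3.2] w 24.1
 turn deg 10.6 q6 1.27 | shift cm before turn [ 5.85 34.2  23.51] | after turn [12.06 32.53 23.51]
```

move_arm:
  rows:
    - [0, 0, 0, 5.3, 0]
    - [0, 0, 0, 5.3, 0]
    - [2, 4, 0, 0, 0]
    - [2, 4, 0, 0, 0]
    - [2, 4, 0, 0, 0]
    - [2, 4.2, 0, 0, 0]
    - [2, 4.2, 0, 0, 0]
    - [1, 4.2, 0, 0, 0]
    - [1, 4.2, 0, 0, 0]
    - [0, 3.7, 0, 0, 0]

```text
t: 14.62
ee_pos: [467.3, -403.5, 272.4]
orientation: [-3.137, 0.147, 0.001]
ft_force: [1.4, 0.2, -2.3]
width: 23.7
grasp_force: 30.0
```

move_arm:
  rows:
    - [0, 0, 4, 0, 0]
    - [0, 0, 4, 0, 0]
    - [0, 0, 4, 0, 0]
    - [0, 0, 4, 0, 0]
    - [0, 0, 0, 0, 0]

```text
t: 15.25
ee_pos: [464.8, -400.0, 109.7]
orientation: [-3.133, 0.147, 0.009]
ft_force: [0.2, -1.4, -2.1]
width: 24.0
grasp_force: 30.0
```

```bash
python3 -c "
from h import *
go(467.6,-402.0,38.8,-5.4)"
```

```text
at [ 464.8 -400.   109.7] yaw -5.4 t 15.25 F [ 0.2 -1.4 -2.1] w 24.0
 turn deg 0.0 q6 0.93 | shift cm before turn [0.35 0.2  7.09] | after turn [0.35 0.2  7.09]
```

move_arm:
  rows:
    - [0.1, 0, 3, 0, 0]
    - [0, 0, 2.5, 0, 0]
    - [0, 0, 1.0, 0, 0]
    - [0, 0, 0.3, 0, 0]
    - [0, 0, 0, 0, 0]
    - [0, 0, 0, 0, 0]

```text
t: 16.0
ee_pos: [467.8, -402.2, 46.8]
orientation: [3.137, -0.147, 0.002]
ft_force: [-1.0, 0.4, -2.2]
width: 23.5
grasp_force: 30.0
```

```bash
python3 -c "
from h import *
go(467.6,-402.0,38.8,-5.4)"
```

```text
at [ 467.8 -402.2   46.8] yaw -5.4 t 16.0 F [-1.   0.4 -2.2] w 23.5
 turn deg 0.0 q6 0.94 | shift cm before turn [-0.02 -0.02  0.8 ] | after turn [-0.02 -0.02  0.8 ]
```

move_arm:
  rows:
    - [0, 0, 0.4, 0, 0]
    - [0, 0, 0.4, 0, 0]
    - [0, 0, 0, 0, 0]
    - [0, 0, 0, 0, 30]
    - [0, 0, 0, 0, 60]
    - [0, 0, 0, 0, 100]
    - [0, 0, 0, 0, 100]
    - [0, 0, 0, 0, 100]
    - [0, 0, 0, 0, 100]

```text
t: 17.12
ee_pos: [467.2, -401.7, 37.7]
orientation: [-3.138, 0.148, 0.0]
ft_force: [-1.3, 0.2, 0.4]
width: 72.9
grasp_force: 0.0
```

move_arm:
  rows:
    - [0, 0, -3, 0, 100]
    - [0, 0, -4, 0, 100]
    - [0, 0, -4, 0, 100]
    - [0, 0, -4, 0, 100]
    - [0, 0, -4, 0, 100]
    - [0, 0, -4, 0, 100]
    - [0, 0, 0, 0, 100]

```text
t: 18.0
ee_pos: [468.6, -403.0, 271.5]
orientation: [3.134, -0.147, 0.008]
ft_force: [-0.4, -0.1, -0.4]
width: 87.9
grasp_force: 0.0
```

Run:
```python
from h import *
C=cam("wrist"); im=save("wrist","w7.png")
for l,z in [("scraper",29),("scraper_mat",3)]:
    for d in spotter.regions_of("wrist",l)[:2]:
        print(l,round(d["conf"],2),np.round(d["point"]),d["region"].sum(),rect("wrist",d["region"],z,C))
go(440,250,280,5.4)
```

```text
scraper 0.55 [274. 183.] 2691 (array([ 468.2, -401.8], dtype=float32), np.float32(130.3), np.float32(36.7), 174.3)
scraper_mat 0.72 [257. 176.] 5980 (array([ 466.3, -401.9], dtype=float32), np.float32(170.5), np.float32(100.8), 175.0)
at [ 466.6 -401.2  266.7] yaw -5.4 t 18.15 F [-0.6  1.5 -1.1] w 87.9
 turn deg -10.8 q6 0.94 | shift cm before turn [ -8.76 -64.59  -1.25] | after turn [  3.48 -65.08  -1.25]
```

move_arm:
  rows:
    - [0, 0, 0, -10, 100]
    - [0, 0, 0, -10, 100]
    - [0, 0, 0, -10, 100]
    - [0, 0, 0, -10, 100]
    - [0, 0, 0, -10, 100]
    - [1.5, -2, 0, 0, 100]
    - [3, -3.4, 0, 0, 100]
    - [3.5, -3.9, 0, 0, 100]
    - [3.5, -3.9, 0, 0, 100]
    - [3.5, -3.9, 0, 0, 100]

```text
t: 19.4
ee_pos: [452.7, -172.8, 266.1]
orientation: [-2.905, -1.191, 0.003]
ft_force: [0.6, -1.1, 0.5]
width: 87.5
grasp_force: 0.0
```

move_arm:
  rows:
    - [3.5, -3.9, 0, 0, 100]
    - [3.5, -3.9, 0, 0, 100]
    - [3.5, -3.9, 0, 0, 100]
    - [3.5, -3.9, 0, 0, 100]
    - [3.5, -3.9, 0, 0, 100]
    - [3.5, -3.9, 0, 0, 100]
    - [3.5, -3.9, 0, 0, 100]
    - [3.5, -3.9, 0, 0, 100]
    - [3.5, -3.9, 0, 0, 100]
    - [3.5, -3.9, 0, 0, 100]

```text
t: 20.65
ee_pos: [428.0, 350.0, 266.0]
orientation: [2.905, 1.193, -0.004]
ft_force: [0.8, -0.1, -0.2]
width: 87.9
grasp_force: 0.0
```

move_arm:
  rows:
    - [2, -2.2, 0, 0, 100]
    - [0, 0, 0, 0, 100]
    - [0, 0, 0, 0, 100]

```text
t: 21.02
ee_pos: [427.3, 377.3, 266.5]
orientation: [2.905, 1.192, -0.004]
ft_force: [0.1, 0.4, 0.3]
width: 87.7
grasp_force: 0.0
```

Run:
```python
from h import *
C=cam("wrist"); im=save("wrist","w8.png"); np.savez("w8.npz",K=C[0],M=C[1],t=C[2])
for l,z in [("blank_3",60),("key_stand",45),("key_switch",58),("key",86)]:
    for d in spotter.regions_of("wrist",l)[:3]:
        print(l,round(d["conf"],2),np.round(d["point"]),d["region"].sum(),rect("wrist",d["region"],z,C))
go(440,400,280,45)
```

```text
blank_3 0.69 [309. 118.] 3321 (array([511.5, 408.8], dtype=float32), np.float32(104.5), np.float32(39.9), 0.2)
key_stand 0.8 [410. 139.] 2748 (array([585.1, 292. ], dtype=float32), np.float32(81.3), np.float32(69.5), 170.6)
key_stand 0.41 [427. 142.] 1205 (array([598.3, 274.5], dtype=float32), np.float32(61.6), np.float32(36.7), 134.6)
key_switch 0.95 [358. 218.] 5645 (array([471.6, 272.9], dtype=float32), np.float32(110.4), np.float32(95.9), 106.0)
key 0.89 [427. 139.] 1148 (array([586.2, 290.4], dtype=float32), np.float32(55.8), np.float32(31.2), 137.4)
key 0.85 [234. 193.] 713 (array([388.4, 405.3], dtype=float32), np.float32(48.9), np.float32(28.2), 24.3)
key 0.69 [403.  45.] 1325 (array([624.5, 396.3], dtype=float32), np.float32(57.9), np.float32(29.4), 18.7)
at [428.1 377.6 267.9] yaw 44.5 t 21.27 F [-0.3  0.7  0.3] w 88.1
 turn deg -0.5 q6 1.5 | shift cm before turn [ 2.42 -0.76 -1.21] | after turn [ 2.43 -0.74 -1.21]
```

View pics/w8.png

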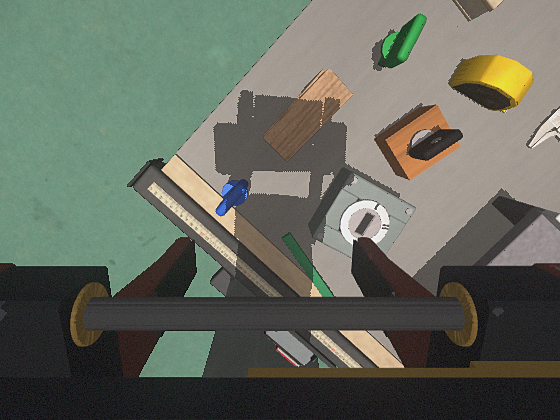

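```bash
python3 -c "
from h import *
go(511.5,408.8,42,0.2)"
```

```text
at [428.1 377.6 267.9] yaw 44.5 t 21.27 F [-0.3  0.7  0.3] w 88.1
 turn deg 44.3 q6 1.5 | shift cm before turn [ 8.13  3.62 22.59] | after turn [ 8.35 -3.09 22.59]
```

move_arm:
  rows:
    - [0, 0, 0, 9, 100]
    - [0, 0, 0, 9, 100]
    - [0, 0, 0, 9, 100]
    - [0, 0, 0, 9, 100]
    - [0, 0, 0, 8.3, 100]
    - [3, -1, 0, 0, 100]
    - [3, -1, 4, 0, 100]
    - [2.4, -1.1, 4, 0, 100]
    - [0, 0, 3, 0, 100]
    - [0, 0, 0, 0, 100]

```text
t: 22.52
ee_pos: [510.5, 408.3, 155.2]
orientation: [3.138, 0.007, -0.007]
ft_force: [-0.1, -0.5, -0.2]
width: 88.0
grasp_force: 0.0
```

Run:
```python
from h import *
C=cam("wrist"); im=save("wrist","w9.png"); np.savez("w9.npz",K=C[0],M=C[1],t=C[2])
for l,z in [("blank_3",60),("key_switch",58)]:
    for d in spotter.regions_of("wrist",l)[:3]:
        print(l,round(d["conf"],2),np.round(d["point"]),d["region"].sum(),rect("wrist",d["region"],z,C))
go(511.5,408.8,42,0.2)
```

```text
blank_3 0.93 [270. 205.] 5543 (array([513.2, 408.3], dtype=float32), np.float32(104.6), np.float32(40.6), 0.1)
blank_3 0.66 [266. 143.] 126 (array([567.5, 413. ], dtype=float32), np.float32(30.0), np.float32(3.8), 92.9)
key_switch 0.81 [428. 228.] 9992 (array([482.2, 274.4], dtype=float32), np.float32(109.5), np.float32(104.9), 17.0)
at [512.4 410.3 159.5] yaw 0.3 t 22.68 F [0.  0.3 0.5] w 87.8
 turn deg 0.1 q6 2.22 | shift cm before turn [-0.11  0.16 11.74] | after turn [-0.11  0.16 11.74]
```

View pics/w9.png

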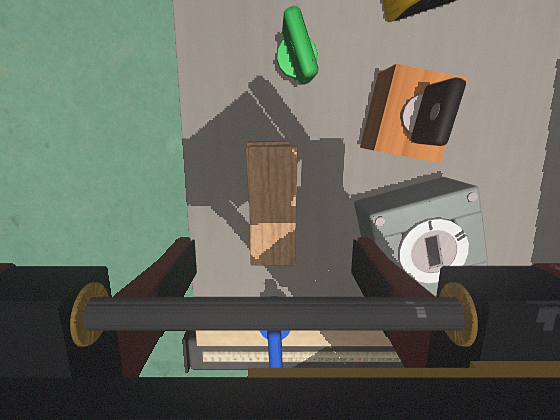

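move_arm:
  rows:
    - [0, 0.1, 4, 0, 100]
    - [0, 0, 4, 0, 100]
    - [0, 0, 3, 0, 100]
    - [0, 0, 0, 0, 100]
    - [0, 0, 0, 0, 100]

```text
t: 23.3
ee_pos: [512.8, 409.9, 50.1]
orientation: [-3.14, -0.009, -0.004]
ft_force: [-0.7, 1.2, 0.1]
width: 87.8
grasp_force: 0.0
```

```bash
python3 -c "
from h import *
go(512.5,408.5,42,0.2)"
```

```text
at [512.8 409.9  50.1] yaw 0.3 t 23.3 F [-0.7  1.2  0.1] w 87.8
 turn deg 0.1 q6 2.22 | shift cm before turn [-0.04  0.15  0.81] | after turn [-0.04  0.15  0.81]
```

move_arm:
  rows:
    - [0, 0.1, 0.6, 0, 100]
    - [0, 0, 0, 0, 100]
    - [0, 0, 0, 0, 100]
    - [0, 0, 0, 0, 100]

```text
t: 23.8
ee_pos: [511.8, 408.0, 42.0]
orientation: [-3.141, -0.009, -0.0]
ft_force: [-0.5, -0.1, -0.1]
width: 87.6
grasp_force: 0.0
```

```bash
python3 -c "
from h import *
go(512.5,408.5,42,0.2)"
```

```text
at [511.8 408.   42. ] yaw 0.3 t 23.8 F [-0.5 -0.1 -0.1] w 87.6
 turn deg 0.1 q6 2.22 | shift cm before turn [ 0.07 -0.05 -0.  ] | after turn [ 0.07 -0.05 -0.  ]
```

move_arm:
  rows:
    - [0, 0, 0, 0, 0]
    - [0, 0, 0, 0, 0]
    - [0, 0, 0, 0, 0]
    - [0, 0, 0, 0, 0]
    - [0, 0, 0, 0, 0]
    - [0, 0, 0, 0, 0]
    - [0, 0, -1, 0, 0]
    - [0, 0, -3, 0, 0]
    - [0, 0, -4, 0, 0]
    - [0, 0, -4, 0, 0]

```text
t: 25.05
ee_pos: [511.6, 407.9, 163.4]
orientation: [-3.142, -0.009, -0.0]
ft_force: [0.6, 0.2, -0.6]
width: 39.6
grasp_force: 30.0
```

Run:
```python
from h import *
C=cam("wrist"); im=save("wrist","w10.png")
for l,z in [("blank_3",40)]:
    for d in spotter.regions_of("wrist",l)[:3]:
        print(l,round(d["conf"],2),np.round(d["point"]),d["region"].sum(),rect("wrist",d["region"],z,C))
print(get_obs()["grasp_force"]); go(*W(0,-75),162,5.25)
```

```text
blank_3 0.9 [274. 238.] 13033 (array([484.1, 407.5], dtype=float32), np.float32(139.8), np.float32(78.9), 0.3)
blank_3 0.69 [273. 157.] 525 (array([558.7, 412.6], dtype=float32), np.float32(39.3), np.float32(11.5), 92.8)
blank_3 0.54 [264. 143.] 159 (array([566.1, 413.1], dtype=float32), np.float32(36.1), np.float32(3.6), 92.2)
29.999882876873016
at [514.2 409.9 167.5] yaw 0.3 t 25.15 F [ 0.1  0.4 -0.9] w 40.3
 turn deg -4.9 q6 2.22 | shift cm before turn [ 1.79 48.52  0.3 ] | after turn [-2.38 48.5   0.3 ]
```

View pics/w10.png

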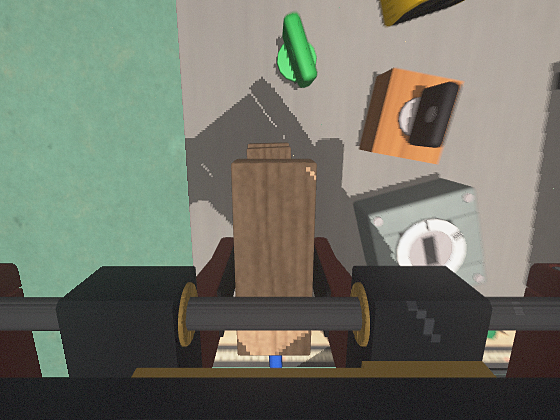

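move_arm:
  rows:
    - [0, 0, -2, -5, 0]
    - [-0.2, 3, 0, 0, 0]
    - [-0.2, 4.4, 0, 0, 0]
    - [-0.2, 4.6, 0, 0, 0]
    - [-0.2, 4.6, 0, 0, 0]
    - [-0.2, 4.6, 0, 0, 0]
    - [-0.2, 4.6, 0, 0, 0]
    - [-0.2, 4.6, 0, 0, 0]
    - [-0.2, 4.6, 0, 0, 0]
    - [-0.2, 4.6, 0, 0, 0]

```text
t: 26.4
ee_pos: [530.0, 10.5, 181.5]
orientation: [-3.138, -0.146, 0.001]
ft_force: [0.5, 0.2, -0.4]
width: 39.7
grasp_force: 30.0
```

move_arm:
  rows:
    - [-0.2, 4.5, 0, 0, 0]
    - [-0.2, 4.4, 0, 0, 0]
    - [0, 0, 3, 0, 0]
    - [0, 0, 3, 0, 0]
    - [0, 0, 0, 0, 0]
    - [0, 0, 0, 0, 0]
    - [0, 0, 0, 0, 0]

```text
t: 27.28
ee_pos: [535.6, -76.9, 123.0]
orientation: [3.138, 0.146, 0.003]
ft_force: [1.5, 1.1, -0.9]
width: 40.1
grasp_force: 30.0
```

```bash
python3 -c "
from h import *
go(*W(0,-75),82,5.25)"
```

```text
at [535.6 -76.9 123. ] yaw 5.3 t 27.27 F [ 1.5  1.1 -0.9] w 40.1
 turn deg 0.1 q6 1.31 | shift cm before turn [-0.06 -0.18  4.1 ] | after turn [-0.06 -0.18  4.1 ]
```

move_arm:
  rows:
    - [0, 0, 2, 0, 0]
    - [0, 0, 1.2, 0, 0]
    - [0, 0, 0.5, 0, 0]
    - [0, 0, 0.3, 0, 0]
    - [0, 0, 0, 0, 0]
    - [0, 0, 0, 0, 0]

```text
t: 28.02
ee_pos: [534.9, -77.0, 82.0]
orientation: [3.138, 0.146, 0.001]
ft_force: [-0.3, 0.2, -0.8]
width: 39.8
grasp_force: 30.0
```

move_arm:
  rows:
    - [0, 0, 0, 0, 62]
    - [0, 0, 0, 0, 62]
    - [0, 0, 0, 0, 62]
    - [0, 0, -3, 0, 62]
    - [0, 0, -4, 0, 62]
    - [0, 0, -4, 0, 100]
    - [0, 0, -4, 0, 100]
    - [0, 0, 0, 0, 100]
    - [0, 0, 0, 0, 100]

```text
t: 29.15
ee_pos: [534.1, -76.9, 231.1]
orientation: [-3.138, -0.146, 0.001]
ft_force: [0.2, 0.2, 0.0]
width: 87.2
grasp_force: 0.0
```

Run:
```python
from h import *
C=cam("wrist"); im=save("wrist","w11.png")
for l,z in [("blank_3",100)]:
    for d in spotter.regions_of("wrist",l)[:3]:
        r=rect("wrist",d["region"],z,C); print(l,round(d["conf"],2),np.round(d["point"]),d["region"].sum(),r,toP(r[0]))
go(512.5,408.5,160,0.2)
```

```text
blank_3 0.94 [275. 199.] 4351 (array([535.8, -77. ], dtype=float32), np.float32(103.8), np.float32(39.8), 5.3) [  0.8 -76.9]
at [533.7 -76.8 230.3] yaw 5.3 t 29.25 F [0.9 0.3 0.4] w 87.6
 turn deg 5.1 q6 1.31 | shift cm before turn [  2.4  -48.51   7.06] | after turn [ -1.94 -48.54   7.06]
```

move_arm:
  rows:
    - [0, -3, 0, 5, 100]
    - [-0.2, -4.6, 0, 0, 100]
    - [-0.2, -4.6, 0, 0, 100]
    - [-0.2, -4.6, 0, 0, 100]
    - [-0.2, -4.6, 0, 0, 100]
    - [-0.2, -4.6, 0, 0, 100]
    - [-0.2, -4.6, 0, 0, 100]
    - [-0.2, -4.6, 0, 0, 100]
    - [-0.2, -4.6, 0, 0, 100]
    - [-0.2, -4.6, 0, 0, 100]

```text
t: 30.5
ee_pos: [510.8, 367.9, 229.9]
orientation: [3.14, 0.009, -0.004]
ft_force: [-0.2, 0.2, -0.1]
width: 87.5
grasp_force: 0.0
```

move_arm:
  rows:
    - [-0.2, -4, 3, 0, 100]
    - [0, 0, 4, 0, 100]
    - [0, 0, 0, 0, 100]
    - [0, 0, 0, 0, 100]

```text
t: 31.0
ee_pos: [509.7, 406.5, 162.0]
orientation: [3.141, 0.008, -0.001]
ft_force: [1.0, -0.2, -0.4]
width: 87.8
grasp_force: 0.0
```

Run:
```python
from h import *
C=cam("wrist"); im=save("wrist","w12.png")
for l,z in [("blank_3",40)]:
    for d in spotter.regions_of("wrist",l)[:3]:
        r=rect("wrist",d["region"],z,C); print(l,round(d["conf"],2),np.round(d["point"]),d["region"].sum(),r)
go(512.5,408.5,22,0.2)
```

```text
blank_3 0.75 [272. 203.] 4673 (array([511.7, 410.4], dtype=float32), np.float32(106.6), np.float32(39.9), 2.8)
blank_3 0.5 [262. 142.] 138 (array([566. , 413.4], dtype=float32), np.float32(34.0), np.float32(3.2), 92.0)
at [510.4 406.9 163.4] yaw 0.3 t 31.1 F [-0.6  0.1 -0.6] w 88.1
 turn deg 0.1 q6 2.22 | shift cm before turn [ 0.18 -0.14 14.14] | after turn [ 0.18 -0.14 14.14]
```

move_arm:
  rows:
    - [0.15, -0.35, 3, -2.5, 100]
    - [0, 0, 4, 0, 100]
    - [0, 0, 4, 0, 100]
    - [0, 0, 2.4, 0, 100]
    - [0, 0, 0, 0, 100]
    - [0, 0, 0, 0, 100]
    - [0, 0, 0, 0, 100]

```text
t: 31.98
ee_pos: [512.1, 411.0, 29.7]
orientation: [-3.139, -0.077, -0.004]
ft_force: [0.9, 0.4, -0.0]
width: 87.8
grasp_force: 0.0
```

```bash
python3 -c "
from h import *
go(511.7,410.4,22,2.8)"
```

```text
at [512.1 411.   29.7] yaw 2.8 t 31.98 F [ 0.9  0.4 -0. ] w 87.8
 turn deg 0.0 q6 2.18 | shift cm before turn [-0.04  0.06  0.77] | after turn [-0.04  0.06  0.77]
```

move_arm:
  rows:
    - [0, 0, 0.75, 0, 100]
    - [0, 0, 0, 0, 100]
    - [0, 0, 0, 0, 0]
    - [0, 0, 0, 0, 0]
    - [0, 0, 0, 0, 0]
    - [0, 0, 0, 0, 0]
    - [0, 0, 0, 0, 0]
    - [0, 0, 0, 0, 0]
    - [0, 0, 0, 0, 0]

```text
t: 33.1
ee_pos: [511.1, 410.5, 20.4]
orientation: [-3.14, -0.077, -0.001]
ft_force: [-0.5, 0.2, 0.7]
width: 39.7
grasp_force: 30.4
```

move_arm:
  rows:
    - [0, 0, -1, 0, 0]
    - [0, 0, -3, 0, 0]
    - [0, 0, -4, 0, 0]
    - [0, 0, -4, 0, 0]
    - [0, 0, -4, 0, 0]
    - [0, 0, 0, 0, 0]
    - [0, 0, 0, 0, 0]

```text
t: 33.98
ee_pos: [510.4, 409.8, 179.9]
orientation: [3.14, 0.077, -0.001]
ft_force: [0.2, -0.0, -0.2]
width: 39.9
grasp_force: 30.0
```

```bash
python3 -c "
from h import *
go(*W(0,0),82,5.25)
C=cam('wrist'); im=save('wrist','w13.png')
for d in spotter.regions_of('wrist','blank_3')[:3]:
        r=rect('wrist',d['region'],20,C); print(round(d['conf'],2),np.round(d['point']),d['region'].sum(),r)
"
```

```text
at [510.4 409.8 179.9] yaw 2.8 t 33.98 F [ 0.2 -0.  -0.2] w 39.9
 turn deg -2.4 q6 2.18 | shift cm before turn [-0.25 41.06  9.81] | after turn [-2.   41.02  9.81]
0.83 [269. 150.] 737 (array([557.1, 413.2], dtype=float32), np.float32(39.6), np.float32(19.7), 91.1)
```

move_arm:
  rows:
    - [0, 2, 0, -2.4, 0]
    - [-0.2, 4, 0, 0, 0]
    - [-0.2, 4.4, 0, 0, 0]
    - [-0.2, 4.4, 0, 0, 0]
    - [-0.2, 4.4, 0, 0, 0]
    - [-0.2, 4.4, 0, 0, 0]
    - [-0.2, 4.4, 0, 0, 0]
    - [-0.2, 4.4, 0, 0, 0]
    - [-0.2, 4.4, 0, 0, 0]
    - [-0.2, 4.2, 0, 0, 0]

```text
t: 35.33
ee_pos: [528.5, -1.2, 178.9]
orientation: [-3.138, -0.143, 0.004]
ft_force: [0.4, -0.7, -0.2]
width: 39.9
grasp_force: 30.0
```

move_arm:
  rows:
    - [-0.2, 0, 2, 0, 0]
    - [0, 0, 3, 0, 0]
    - [0, 0, 2, 0, 0]
    - [0, 0, 0, 0, 0]
    - [0, 0, 0, 0, 0]
    - [0, 0, 0, 0, 0]

```text
t: 36.08
ee_pos: [528.0, 0.2, 111.0]
orientation: [3.138, 0.143, 0.002]
ft_force: [-0.2, -0.1, 0.1]
width: 39.9
grasp_force: 30.0
```

```bash
python3 -c "
from h import *
go(*W(0,0),81.5,5.25)"
```

```text
at [5.28e+02 2.00e-01 1.11e+02] yaw 5.2 t 36.08 F [-0.2 -0.1  0.1] w 39.9
 turn deg -0.0 q6 1.46 | shift cm before turn [-0.01  0.07  2.95] | after turn [-0.01  0.07  2.95]
```

move_arm:
  rows:
    - [0, 0, 1.8, 0, 0]
    - [0, 0, 0.7, 0, 0]
    - [0, 0, 0.4, 0, 0]
    - [0, 0, 0, 0, 0]
    - [0, 0, 0, 0, 0]
    - [0, 0, 0, 0, 62]
    - [0, 0, 0, 0, 62]
    - [0, 0, 0, 0, 62]
    - [0, 0, 0, 0, 62]

```text
t: 37.2
ee_pos: [527.5, 0.1, 81.3]
orientation: [-3.138, -0.143, -0.0]
ft_force: [-0.4, -0.1, 0.1]
width: 54.5
grasp_force: 0.0
```

move_arm:
  rows:
    - [0, 0, -3, 0, 62]
    - [0, 0, -4, 0, 62]
    - [0, 0, -4, 0, 100]
    - [0, 0, -4, 0, 100]
    - [0, 0, 0, 0, 100]
    - [0, 0, 0, 0, 100]

```text
t: 37.95
ee_pos: [526.9, 0.1, 230.6]
orientation: [-3.138, -0.143, 0.001]
ft_force: [0.1, 0.4, -0.6]
width: 87.2
grasp_force: 0.0
```

Run:
```python
from h import *
C=cam("wrist"); im=save("wrist","w14.png")
for l,z in [("blank_3",100)]:
    for d in spotter.regions_of("wrist",l)[:3]:
        r=rect("wrist",d["region"],z,C); print(l,round(d["conf"],2),np.round(d["point"]),d["region"].sum(),r,toP(r[0]))
go(512,411,160,1.1)
```

```text
blank_3 0.74 [ 33. 220.] 961 (array([487.6, 234.1], dtype=float32), np.float32(34.7), np.float32(34.2), 5.2) [-18.8 237.3]
blank_3 0.62 [352. 196.] 4477 (array([535.9, -74.9], dtype=float32), np.float32(104.5), np.float32(43.0), 5.3) [  1.1 -74.8]
blank_3 0.61 [275. 200.] 4283 (array([5.291e+02, 2.000e-01], dtype=float32), np.float32(104.5), np.float32(39.8), 5.2) [1.2 0.6]
at [5.265e+02 1.000e-01 2.298e+02] yaw 5.2 t 38.05 F [ 0.9  0.  -0.3] w 87.9
 turn deg 4.1 q6 1.46 | shift cm before turn [  2.31 -41.05   6.99] | after turn [ -0.64 -41.11   6.99]
```

Two are placed well. Next, the lowest blank.

move_arm:
  rows:
    - [0, -2, 0, 4.1, 100]
    - [0, -4.3, 0, 0, 100]
    - [0, -4.4, 0, 0, 100]
    - [-0.2, -4.4, 0, 0, 100]
    - [-0.2, -4.4, 0, 0, 100]
    - [-0.2, -4.4, 0, 0, 100]
    - [0, -4.4, 0, 0, 100]
    - [0, -4.4, 0, 0, 100]
    - [0, -4.4, 0, 0, 100]
    - [0, -4, 0, 0, 100]

```text
t: 39.3
ee_pos: [511.2, 412.0, 229.3]
orientation: [3.14, 0.031, -0.004]
ft_force: [1.4, 0.2, -0.0]
width: 88.0
grasp_force: 0.0
```

move_arm:
  rows:
    - [0, 0, 4, 0, 100]
    - [0, 0, 4, 0, 100]
    - [0, 0, 0, 0, 100]
    - [0, 0, 0, 0, 100]
    - [0, 0, 0, 0, 100]

```text
t: 39.92
ee_pos: [513.0, 411.4, 153.0]
orientation: [-3.14, -0.03, -0.003]
ft_force: [-0.5, -0.0, -0.5]
width: 87.7
grasp_force: 0.0
```

Run:
```python
from h import *
C=cam("wrist"); im=save("wrist","w15.png")
for l,z in [("blank_3",20)]:
    for d in spotter.regions_of("wrist",l)[:3]:
        r=rect("wrist",d["region"],z,C); print(l,round(d["conf"],2),np.round(d["point"]),d["region"].sum(),r)
go(512,411,4,1.1)
```

```text
blank_3 0.61 [270. 198.] 4327 (array([514.6, 412.1], dtype=float32), np.float32(104.8), np.float32(39.5), 1.8)
at [512.8 411.3 152.9] yaw 1.1 t 40.02 F [ 0.3  0.4 -1.1] w 87.7
 turn deg 0.0 q6 2.21 | shift cm before turn [-0.11  0.05 14.89] | after turn [-0.11  0.05 14.89]
```

move_arm:
  rows:
    - [0.15, -0.05, 4, -0.5, 100]
    - [0, 0, 4, 0, 100]
    - [0, 0, 4, 0, 100]
    - [0, 0, 2, 0, 100]
    - [0, 0, 0, 0, 100]
    - [0, 0, 0, 0, 100]
    - [0, 0, 0, 0, 100]
    - [0, 0, 0, 0, 100]

```text
t: 41.02
ee_pos: [514.1, 411.8, 12.4]
orientation: [-3.14, -0.044, -0.002]
ft_force: [0.2, -0.6, 0.7]
width: 88.2
grasp_force: 0.0
```

```bash
python3 -c "
from h import *
go(514.2,412,4,1.6)"
```

```text
at [514.1 411.8  12.4] yaw 1.6 t 41.02 F [ 0.2 -0.6  0.7] w 88.2
 turn deg 0.0 q6 2.2 | shift cm before turn [ 0.01 -0.02  0.84] | after turn [ 0.01 -0.02  0.84]
```

move_arm:
  rows:
    - [0, 0, 0.5, 0, 100]
    - [0, 0, 0.3, 0, 100]
    - [0, 0, 0, 0, 100]
    - [0, 0, 0, 0, 0]
    - [0, 0, 0, 0, 0]
    - [0, 0, 0, 0, 0]
    - [0, 0, 0, 0, 0]
    - [0, 0, 0, 0, 0]
    - [0, 0, 0, 0, 0]

```text
t: 42.15
ee_pos: [513.5, 411.4, 3.3]
orientation: [-3.141, -0.044, -0.0]
ft_force: [-0.3, 0.4, -1.1]
width: 39.5
grasp_force: 30.0
```

move_arm:
  rows:
    - [0, 0, -1, 0, 0]
    - [0, 0, -3, 0, 0]
    - [0, 0, -4, 0, 0]
    - [0, 0, -4, 0, 0]
    - [0, 0, -4, 0, 0]
    - [0, 0, -2, 0, 0]
    - [0, 0, 0, 0, 0]
    - [0, 0, 0, 0, 0]

```text
t: 43.15
ee_pos: [512.7, 410.7, 181.6]
orientation: [3.14, 0.044, -0.003]
ft_force: [-0.9, 0.5, -1.1]
width: 39.8
grasp_force: 30.0
```

```bash
python3 -c "
from h import *
go(*W(0,75),84,5.25)
"
```

```text
at [512.7 410.7 181.6] yaw 1.6 t 43.15 F [-0.9  0.5 -1.1] w 39.8
 turn deg -3.6 q6 2.2 | shift cm before turn [-0.08 33.65  9.82] | after turn [-2.21 33.58  9.82]
```

move_arm:
  rows:
    - [0, 2, 0, -3.6, 0]
    - [-0.2, 4, 0, 0, 0]
    - [-0.3, 4.2, 0, 0, 0]
    - [-0.3, 4.2, 0, 0, 0]
    - [-0.3, 4.2, 0, 0, 0]
    - [-0.3, 4.2, 0, 0, 0]
    - [-0.3, 4.2, 0, 0, 0]
    - [-0.3, 4.2, 0, 0, 0]
    - [-0.2, 2.4, 2, 0, 0]
    - [0, 0, 2, 0, 0]

```text
t: 44.4
ee_pos: [519.8, 72.8, 141.3]
orientation: [3.138, 0.139, -0.004]
ft_force: [-0.1, 0.0, -0.5]
width: 39.8
grasp_force: 30.0
```

move_arm:
  rows:
    - [0, 0, 2, 0, 0]
    - [0, 0, 0, 0, 0]
    - [0, 0, 0, 0, 0]
    - [0, 0, 0, 0, 0]

```text
t: 44.9
ee_pos: [521.3, 74.8, 123.8]
orientation: [-3.138, -0.143, -0.001]
ft_force: [-0.5, 0.4, -0.8]
width: 39.9
grasp_force: 30.0
```

```bash
python3 -c "
from h import *
go(*W(0,75),83.5,5.25)"
```

```text
at [521.3  74.8 123.8] yaw 5.2 t 44.9 F [-0.5  0.4 -0.8] w 39.9
 turn deg -0.0 q6 1.6 | shift cm before turn [-0.02  0.06  4.03] | after turn [-0.02  0.06  4.03]
```

move_arm:
  rows:
    - [0, 0, 2, 0, 0]
    - [0, 0, 1.3, 0, 0]
    - [0, 0, 0.6, 0, 0]
    - [0, 0, 0, 0, 0]
    - [0, 0, 0, 0, 0]

```text
t: 45.52
ee_pos: [521.2, 74.7, 84.7]
orientation: [-3.138, -0.143, -0.001]
ft_force: [-1.4, -0.3, -0.8]
width: 40.1
grasp_force: 30.0
```

```bash
python3 -c "
from h import *
go(*W(0,75),83.5,5.25)"
```

```text
at [521.2  74.7  84.7] yaw 5.2 t 45.52 F [-1.4 -0.3 -0.8] w 40.1
 turn deg -0.0 q6 1.6 | shift cm before turn [-0.01  0.05  0.12] | after turn [-0.01  0.05  0.12]
```

move_arm:
  rows:
    - [0, 0, 0.1, 0, 0]
    - [0, 0, 0, 0, 62]
    - [0, 0, 0, 0, 62]
    - [0, 0, 0, 0, 62]
    - [0, 0, -3, 0, 62]
    - [0, 0, -4, 0, 62]
    - [0, 0, -4, 0, 100]
    - [0, 0, -4, 0, 100]
    - [0, 0, 0, 0, 100]

```text
t: 46.65
ee_pos: [522.9, 74.9, 236.4]
orientation: [-3.138, -0.143, -0.01]
ft_force: [0.5, 0.9, -0.2]
width: 81.0
grasp_force: 0.0
```

move_arm:
  rows:
    - [1.6, -4, 0, 0, 100]
    - [1.6, -4.2, 0, 0, 100]
    - [1.7, -4.2, 0, 0, 100]
    - [1.7, -4.2, 0, 0, 100]
    - [1.7, -4.2, 0, 0, 100]
    - [0, 0, 0, -10, 100]
    - [0, 0, 0, -10, 100]
    - [0, 0, 0, -10, 100]
    - [0, 0, 0, -10, 100]
    - [0, 0, 0, -10, 100]

```text
t: 47.9
ee_pos: [583.9, 289.0, 231.3]
orientation: [-2.78, -1.464, 0.004]
ft_force: [-0.2, 0.1, -0.0]
width: 87.9
grasp_force: 0.0
```

move_arm:
  rows:
    - [0, 0, 0, -10, 100]
    - [0, 0, 0, -10, 100]
    - [0, 0, 0, -10, 100]
    - [0, 0, 0, -10, 100]
    - [0, 0, 0, -10, 100]
    - [0, 0, 0, -10, 100]
    - [0, 0, 0, -10, 100]
    - [0, 0, 0, -10, 100]
    - [0, 0, 0, 0, 100]
    - [0, 0, 0, 0, 100]

```text
t: 49.15
ee_pos: [584.3, 289.2, 232.3]
orientation: [-1.201, -2.902, 0.002]
ft_force: [0.3, 0.9, 0.1]
width: 87.8
grasp_force: 0.0
```

Run:
```python
from h import *
C=cam("wrist"); im=save("wrist","w16.png"); np.savez("w16.npz",K=C[0],M=C[1],t=C[2])
for l,z in [("blank_3",100),("key",86),("key_stand",45),("key_switch",57)]:
    for d in spotter.regions_of("wrist",l)[:4]:
        r=rect("wrist",d["region"],z,C); print(l,round(d["conf"],2),np.round(d["point"]),d["region"].sum(),r,toP(r[0]))
go(585,290,230,137)
```

```text
blank_3 0.72 [ 68. 264.] 374 (array([476.7,  98.6], dtype=float32), np.float32(32.1), np.float32(13.9), 47.7) [-42.  103.4]
key 0.76 [375. 165.] 963 (array([628.2, 388.2], dtype=float32), np.float32(52.1), np.float32(27.9), 39.7) [135.3 377.9]
key 0.56 [273. 199.] 937 (array([588.3, 287.4], dtype=float32), np.float32(47.9), np.float32(29.2), 140.6) [ 86.4 281.2]
key_stand 0.89 [275. 181.] 2438 (array([587.8, 287.1], dtype=float32), np.float32(73.8), np.float32(62.3), 170.5) [ 85.9 280.9]
key_switch 0.71 [187. 136.] 8576 (array([475.5, 266.7], dtype=float32), np.float32(99.3), np.float32(96.8), 16.1) [-27.8 270.9]
at [584.6 289.4 233.2] yaw 135.2 t 49.4 F [ 0.3  1.  -0.5] w 87.8
 turn deg -1.8 q6 -0.35 | shift cm before turn [0.02 0.07 0.32] | after turn [0.02 0.07 0.32]
```

View pics/w16.png

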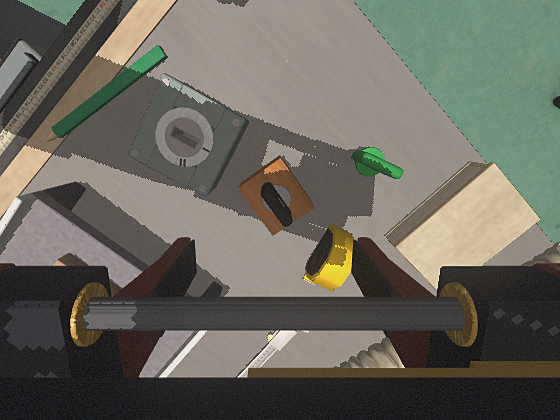

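move_arm:
  rows:
    - [0, 0, 0, -9, 100]
    - [0, 0, 0, -9, 100]
    - [0, 0, 0, -9, 100]
    - [0, 0, 0, -8, 100]
    - [0, 0, 4, 0, 100]
    - [0, 0, 3, 0, 100]
    - [0, 0, 0, 0, 100]
    - [0, 0, 0, 0, 100]
    - [0, 0, 0, 0, 100]

```text
t: 50.52
ee_pos: [585.6, 289.8, 165.0]
orientation: [0.268, 3.128, 0.002]
ft_force: [0.2, 0.1, 0.4]
width: 87.6
grasp_force: 0.0
```

Run:
```python
from h import *
C=cam("wrist"); im=save("wrist","w17.png"); np.savez("w17.npz",K=C[0],M=C[1],t=C[2])
D={}
for l,z in [("key",93),("key_stand",45),("key_switch",57)]:
    for i,d in enumerate(spotter.regions_of("wrist",l)[:2]):
        r=rect("wrist",d["region"],z,C); print(l,round(d["conf"],2),np.round(d["point"]),d["region"].sum(),r)
        if i==0: D[l]=d
        if l=="key":
            m=d["region"]&(im.max(2)<60); print("  dark",m.sum(),rect("wrist",m,93,C))
go(588,287,55,170.5)
p=proj("wrist",[588,287,80],C).astype(int); c=im[max(0,p[1]-75):p[1]+75,max(0,p[0]-100):p[0]+100]
print(p); cv2.imwrite("pics/w17c.png",cv2.resize(c,None,fx=4,fy=4,interpolation=cv2.INTER_NEAREST))
```

```text
key 0.93 [265. 215.] 1364 (array([585.4, 286.9], dtype=float32), np.float32(50.8), np.float32(26.5), 170.8)
  dark 897 (array([585.4, 286.8], dtype=float32), np.float32(50.8), np.float32(11.2), 170.2)
key 0.6 [390. 241.] 1449 (array([620.3, 381.1], dtype=float32), np.float32(65.1), np.float32(22.1), 35.8)
  dark 96 (array([595.6, 363.6], dtype=float32), np.float32(6.5), np.float32(1.5), 108.6)
key_stand 0.59 [282. 191.] 3689 (array([587.1, 286.9], dtype=float32), np.float32(76.3), np.float32(60.5), 170.1)
key_switch 0.87 [217.  80.] 14674 (array([473.8, 265.9], dtype=float32), np.float32(96.7), np.float32(95.9), 16.0)
key_switch 0.25 [ 44. 172.] 14064 (array([525.5, 128.2], dtype=float32), np.float32(221.6), np.float32(134.1), 157.7)
at [585.  289.5 164.1] yaw 170.2 t 50.73 F [ 0.3 -0.2 -0.3] w 87.9
 turn deg -0.3 q6 -0.96 | shift cm before turn [-0.33 -0.21 10.91] | after turn [-0.33 -0.21 10.91]
[270 220]
```

View pics/w17c.png

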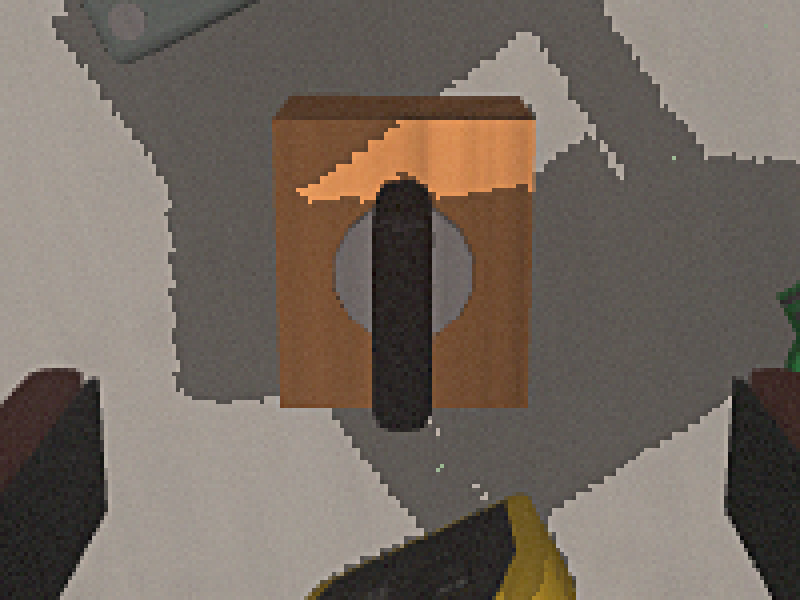

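Run:
```python
from h import *
z=np.load("w17.npz"); C=(z["K"],z["M"],z["t"]); f=lambda x,y:(170+x/4-.5,145+y/4-.5)
u=np.array([np.cos(np.radians(170.2)),np.sin(np.radians(170.2))])
P=[ray("",f(*p),45,C)[:2] for p in [(274,120),(535,120),(529,408),(280,408)]]
print("stand",np.mean(P,0),[np.linalg.norm(P[i]-P[i-1]).round(1) for i in range(4)],np.degrees(np.arctan2(*(P[0]-P[3])[::-1])))
print("collar",ray("",f(404,272),51,C)[:2], "L/R width",np.linalg.norm(ray("",f(334,272),51,C)-ray("",f(474,272),51,C)))
b=ray("",f(402,431),93,C)[:2]; print("bow by end",b+23*u)
im=cv2.imread("pics/w17.png"); 
# switch: ring in the picture
m=np.zeros(im.shape[:2]); s=im[:160,130:320]; cv2.imwrite("pics/w17s.png",cv2.resize(s,None,fx=3.7,fy=3.7,interpolation=cv2.INTER_NEAREST))
```

```text
stand [589.71938811 286.21706905] [np.float64(69.8), np.float64(59.4), np.float64(69.8), np.float64(60.2)] 169.7465552469559
collar [589.00090773 286.26492732] L/R width 32.17141291850812
bow by end [587.93908568 286.31476226]
```

```bash
python3 -c "
from h import *
go(589,286.3,55,169.9)"
```

```text
at [585.  289.5 164.1] yaw 170.2 t 50.73 F [ 0.3 -0.2 -0.3] w 87.9
 turn deg 0.3 q6 -0.96 | shift cm before turn [-0.44 -0.26 10.91] | after turn [-0.44 -0.26 10.91]
```

move_arm:
  rows:
    - [-0.44, -0.26, 2, 0.3, 100]
    - [0, 0, 3, 0, 100]
    - [0, 0, 3, 0, 100]
    - [0, 0, 1.8, 0, 100]
    - [0, 0, 0, 0, 100]
    - [0, 0, 0, 0, 100]
    - [0, 0, 0, 0, 100]
    - [0, 0, 0, 0, 100]

```text
t: 51.72
ee_pos: [589.1, 286.3, 66.2]
orientation: [0.276, 3.128, 0.001]
ft_force: [0.2, -0.2, -0.0]
width: 87.9
grasp_force: 0.0
```

```bash
python3 -c "
from h import *
go(589,286.3,55,169.9)"
```

```text
at [589.1 286.3  66.2] yaw 169.9 t 51.73 F [ 0.2 -0.2 -0. ] w 87.9
 turn deg 0.0 q6 -0.96 | shift cm before turn [ 0.01 -0.    1.12] | after turn [ 0.01 -0.    1.12]
```

move_arm:
  rows:
    - [0, 0, 0.7, 0, 100]
    - [0, 0, 0.4, 0, 100]
    - [0, 0, 0, 0, 100]
    - [0, 0, 0, 0, 0]
    - [0, 0, 0, 0, 0]
    - [0, 0, 0, 0, 0]
    - [0, 0, 0, 0, 0]
    - [0, 0, 0, 0, 0]
    - [0, 0, 0, 0, 0]
    - [0, 0, 0, 0, 0]

```text
t: 52.98
ee_pos: [588.5, 286.1, 54.3]
orientation: [-0.276, -3.129, 0.0]
ft_force: [-0.4, -0.5, -0.7]
width: 21.4
grasp_force: 0.0
```

move_arm:
  rows:
    - [0, 0, 0, 0, 0]
    - [0, 0, 0, 0, 0]
    - [0, 0, 0, 0, 0]

```text
t: 53.35
ee_pos: [588.5, 286.1, 54.3]
orientation: [-0.276, -3.129, -0.0]
ft_force: [-0.6, 0.3, 0.6]
width: 12.0
grasp_force: 30.0
```

```bash
python3 -c "
from h import *
go(589,286.3,55,169.9); print(get_obs()['grasp_force'])"
```

```text
at [588.5 286.1  54.3] yaw 169.9 t 53.35 F [-0.6  0.3  0.6] w 12.0
 turn deg 0.0 q6 -0.96 | shift cm before turn [-0.04  0.03 -0.07] | after turn [-0.04  0.03 -0.07]
29.999898970127106
```

move_arm:
  rows:
    - [0, 0, -1.5, 0, 0]
    - [0, 0, -3, 0, 0]
    - [0, 0, -3, 0, 0]
    - [0, 0, -3, 0, 0]
    - [0, 0, -1.5, 0, 0]
    - [3.5, -1, 0, 0, 0]
    - [3.5, -1.05, 0, 0, 0]
    - [0, 0, 0, -8.7, 0]
    - [0, 0, 0, -8.7, 0]
    - [0, 0, 0, -8.6, 0]

```text
t: 54.6
ee_pos: [515.6, 278.0, 174.3]
orientation: [0.443, -3.11, 0.0]
ft_force: [-0.3, 0.3, -0.3]
width: 11.9
grasp_force: 30.0
```

move_arm:
  rows:
    - [0, 0, 0, 0, 0]
    - [0, 0, 0, 0, 0]
    - [0, 0, 0, 0, 0]
    - [0, 0, 0, 0, 0]

```text
t: 55.1
ee_pos: [516.0, 278.1, 174.2]
orientation: [0.434, -3.111, 0.0]
ft_force: [0.2, 0.4, -0.1]
width: 12.2
grasp_force: 30.0
```

Run:
```python
from h import *
go(473,266,107,196)
C=cam("wrist"); im=save("wrist","w18.png"); np.savez("w18.npz",K=C[0],M=C[1],t=C[2])
for l,z in [("key_switch",57),("lock_slot",60)]:
    for i,d in enumerate(spotter.regions_of("wrist",l)[:2]):
        r=rect("wrist",d["region"],z,C); print(l,round(d["conf"],2),np.round(d["point"]),d["region"].sum(),r)
p=proj("wrist",[473,266,60],C).astype(int); print(p); x0,y0=p[0]-80,max(0,p[1]-60)
c=im[y0:y0+120,x0:x0+160]; print(x0,y0); cv2.imwrite("pics/w18c.png",cv2.resize(c,None,fx=5,fy=5,interpolation=cv2.INTER_NEAREST))
```

```text
at [516.  278.1 174.2] yaw -164.1 t 55.1 F [ 0.2  0.4 -0.1] w 12.2
 turn deg -0.1 q6 -1.37 | shift cm before turn [4.46 0.01 6.72] | after turn [4.46 0.02 6.72]
key_switch 0.66 [279. 157.] 11241 (array([472.8, 265.6], dtype=float32), np.float32(95.6), np.float32(94.1), 105.9)
key_switch 0.42 [272.  35.] 2777 (array([379.1, 235.4], dtype=float32), np.float32(135.4), np.float32(13.9), 78.7)
lock_slot 0.85 [276. 159.] 1306 (array([472.7, 265.6], dtype=float32), np.float32(39.2), np.float32(37.1), 15.9)
[273 159]
193 99
```

View pics/w18c.png

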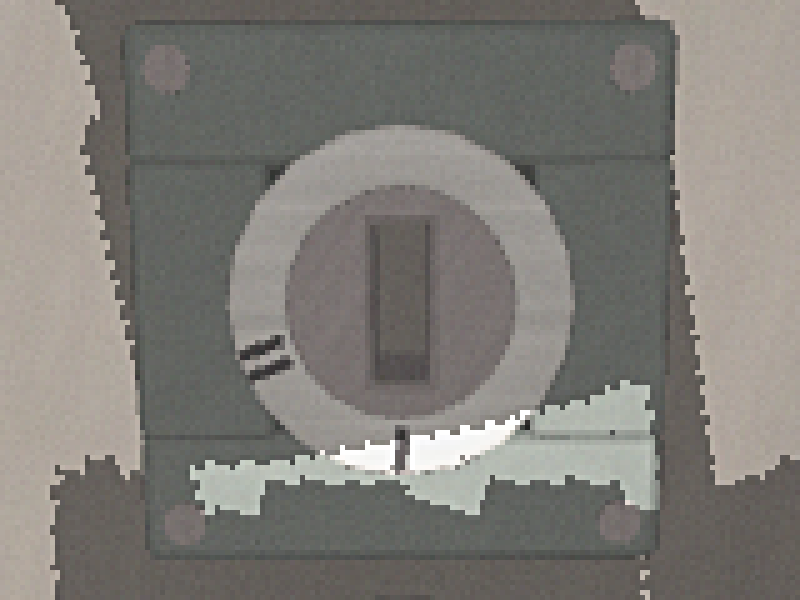

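Run:
```python
from h import *
z=np.load("w18.npz"); C=(z["K"],z["M"],z["t"]); f=lambda x,y:(193+x/5-.5,99+y/5-.5)
print("slot",ray("",f(401.3,300),60,C)[:2],"inner",ray("",f(401.5,300.5),60,C)[:2],"ring",ray("",f(402,300),61,C)[:2])
a,b=ray("",f(401.5,215),60,C)[:2],ray("",f(401,385),60,C)[:2]; print(np.linalg.norm(a-b),np.degrees(np.arctan2(*(a-b)[::-1])))
a,b=ray("",f(401,187),60,C)[:2],ray("",f(401,458),61,C)[:2]
s=ray("",f(401.3,300),60,C); go(s[0],s[1],107+5,196)
```

```text
slot [472.40973944 265.28872351] inner [472.48396226 265.34638213] ring [472.29251024 265.38476909]
29.636785962641554 -164.33680874716248
at [516.  278.1 174.2] yaw -164.1 t 55.25 F [-0.4  0.3 -0.2] w 11.8
 turn deg -0.1 q6 -1.37 | shift cm before turn [ 4.55 -0.04  6.22] | after turn [ 4.55 -0.03  6.22]
```

move_arm:
  rows:
    - [1.5, -0.04, 0, 0, 0]
    - [1.6, 0, 0, 0, 0]
    - [1.48, 0, 0, 0, 0]
    - [0, 0, 2.5, 0, 0]
    - [0, 0, 2.5, 0, 0]
    - [0, 0, 0.8, 0, 0]
    - [0, 0, 0, 0, 0]
    - [0, 0, 0, 0, 0]
    - [0, 0, 0, 0, 0]
    - [0, 0, 0, 0, 0]

```text
t: 56.5
ee_pos: [472.3, 265.3, 116.8]
orientation: [-0.435, 3.111, 0.0]
ft_force: [-0.7, -0.3, -0.5]
width: 11.5
grasp_force: 30.0
```

Run:
```python
from h import *
go(472.1,265.2,107.5,195.8)
im=save("wrist","w19.png"); cv2.imwrite("pics/w19c.png",cv2.resize(im[130:330,140:400],None,fx=3,fy=3,interpolation=cv2.INTER_NEAREST))
```

```text
at [472.3 265.3 116.8] yaw -164.1 t 56.5 F [-0.7 -0.3 -0.5] w 11.5
 turn deg 0.1 q6 -1.36 | shift cm before turn [ 0.03 -0.    0.93] | after turn [ 0.03 -0.    0.93]
```

View pics/w19c.png

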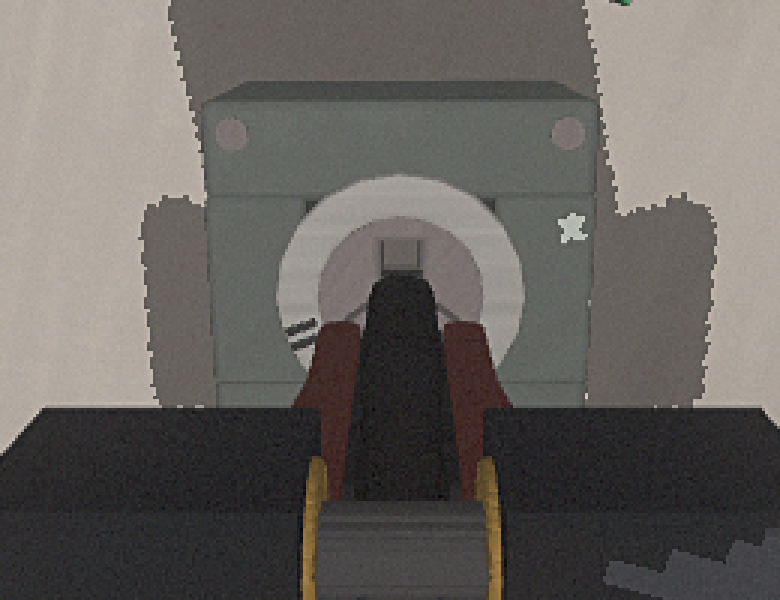

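move_arm:
  rows:
    - [0, 0, 0.6, 0, 0]
    - [0, 0, 0.3, 0, 0]
    - [0, 0, 0.3, 0, 0]
    - [0, 0, 0.3, 0, 0]

```text
t: 57.05
ee_pos: [472.1, 265.2, 101.0]
orientation: [0.435, -3.111, 0.0]
ft_force: [-0.4, -0.3, -0.2]
width: 12.0
grasp_force: 30.0
```

move_arm:
  rows:
    - [0, 0, 0.4, 0, 0]
    - [0, 0, 0.5, 0, 0]
    - [0, 0, 0.5, 0, 0]
    - [0, 0, 0.5, 0, 0]
    - [0, 0, 0, 0, 0]

```text
t: 57.68
ee_pos: [471.8, 265.0, 81.8]
orientation: [0.435, -3.111, 0.0]
ft_force: [0.2, -0.5, 0.0]
width: 12.0
grasp_force: 30.0
```

```bash
python3 -c "
from h import *
go(472.1,265.2,69.3,195.8); o=get_obs(); print(o['ft_force'],o['moment'])"
```

```text
at [471.8 265.   81.8] yaw -164.1 t 57.67 F [ 0.2 -0.5  0. ] w 12.0
 turn deg 0.1 q6 -1.36 | shift cm before turn [-0.03  0.01  1.25] | after turn [-0.03  0.01  1.25]
[ 0.16121946 -0.47827887  0.00526553] [ 0.10664162 -0.1023307   0.01593671]
```

move_arm:
  rows:
    - [0, 0, 0.5, 0, 0]
    - [0, 0, 0.4, 0, 0]
    - [0, 0, 0.2, 0, 0]
    - [0, 0, 0.1, 0, 0]
    - [0, 0, 0, 0, 0]
    - [0, 0, 0, 0, 0]
    - [0, 0, 0, 0, 0]

```text
t: 58.55
ee_pos: [472.2, 265.2, 70.4]
orientation: [-0.435, 3.111, 0.0]
ft_force: [-0.1, 0.8, 0.1]
width: 11.6
grasp_force: 30.0
```

move_arm:
  rows:
    - [0, 0, 0.1, 0, 0]
    - [0, 0, 0.1, 0, 0]
    - [0, 0, 0.1, 0, 0]
    - [0, 0, 0, 0, 0]
    - [0, 0, 0, 0, 0]

```text
t: 59.18
ee_pos: [472.3, 265.2, 69.1]
orientation: [-0.435, 3.111, 0.0]
ft_force: [-5.0, -2.4, 20.2]
width: 11.7
grasp_force: 30.0
```

move_arm:
  rows:
    - [0, 0, -0.15, 0, 0]
    - [0, 0, 0, 7, 0]
    - [0, 0, 0, 7, 0]
    - [0, 0, 0, 7, 0]
    - [0, 0, 0, 7, 0]
    - [0, 0, 0, 7, 0]
    - [0, 0, 0, 7, 0]
    - [0, 0, 0, 7, 0]
    - [0, 0, 0, 7, 0]
    - [0, 0, 0, 0, 0]

```text
t: 60.42
ee_pos: [473.0, 266.7, 69.2]
orientation: [1.078, 2.949, 0.005]
ft_force: [-0.1, 4.1, 1.5]
width: 11.7
grasp_force: 30.0
```

```bash
python3 -c "
from h import *
go(472.1,265.2,69.3,195.8-68.75); o=get_obs(); print(o['ft_force'],o['moment'],o['width'])"
```

```text
at [473.  266.7  69.2] yaw 139.8 t 60.42 F [-0.1  4.1  1.5] w 11.7
 turn deg 12.8 q6 -0.38 | shift cm before turn [-0.03 -0.17 -0.01] | after turn [-0.07 -0.16 -0.01]
[-0.14721505  4.12470286  1.53978212] [ 1.08540662 -0.10751492  0.0439622 ] 11.720537645661775
```

move_arm:
  rows:
    - [0, -0.08, 0, 5, 0]
    - [0, 0, 0, 5, 0]
    - [0, 0, 0, 2.8, 0]
    - [0, 0, 0, 0, 0]
    - [0, 0, 0, 0, 0]

```text
t: 61.05
ee_pos: [473.4, 266.7, 69.3]
orientation: [1.399, 2.811, 0.008]
ft_force: [0.6, 7.5, -2.3]
width: 11.3
grasp_force: 30.0
```

```bash
python3 -c "
from h import *
go(472.1,265.2,69.3,195.8-68.75); o=get_obs(); print(o['ft_force'],o['moment'],o['width'])"
```

```text
at [473.4 266.7  69.3] yaw 127.1 t 61.05 F [ 0.6  7.5 -2.3] w 11.3
 turn deg 0.0 q6 -0.16 | shift cm before turn [-0.05 -0.2   0.  ] | after turn [-0.05 -0.2   0.  ]
[ 0.60167482  7.54600123 -2.27620662] [ 1.69537007 -0.37553744  0.09471002] 11.325439892203176
```

move_arm:
  rows:
    - [0, 0.12, 0, 2, 0]
    - [0, 0, 0, 2, 0]
    - [0, 0, 0, 0, 0]
    - [0, 0, 0, 0, 0]

```text
t: 61.55
ee_pos: [473.6, 266.9, 69.3]
orientation: [1.496, 2.761, 0.006]
ft_force: [-0.9, 6.3, 1.2]
width: 11.9
grasp_force: 30.0
```

```bash
python3 -c "
from h import *
go(472.1,265.2,69.3,195.8-68.75); o=get_obs(); print(o['ft_force'],o['moment'],o['width'])"
```

```text
at [473.6 266.9  69.3] yaw 123.1 t 61.55 F [-0.9  6.3  1.2] w 11.9
 turn deg -4.0 q6 -0.09 | shift cm before turn [-0.06 -0.22 -0.  ] | after turn [-0.05 -0.23 -0.  ]
[-0.91525942  6.28124735  1.19131356] [ 1.28712244 -0.12749166  0.02949844] 11.947198264603362
```

move_arm:
  rows:
    - [0, 0.08, 0, 3, 0]
    - [0, 0, 0, 0, 0]

```text
t: 61.8
ee_pos: [473.8, 267.0, 69.3]
orientation: [1.567, 2.722, 0.004]
ft_force: [-0.8, 5.6, 4.3]
width: 12.2
grasp_force: 30.3
```

```bash
python3 -c "
from h import *
go(472.1,265.2,69.3,195.8-68.75); o=get_obs(); print(o['ft_force'],o['moment'],o['width'])"
```

```text
at [473.8 267.   69.3] yaw 120.2 t 61.8 F [-0.8  5.6  4.3] w 12.2
 turn deg -6.9 q6 -0.04 | shift cm before turn [-0.07 -0.24 -0.  ] | after turn [-0.04 -0.25 -0.  ]
[-0.82592665  5.64323554  4.28053171] [1.01894559 0.30233363 0.6507724 ] 12.219205300104992
```

move_arm:
  rows:
    - [0, 0, 0, 3, 0]
    - [0, 0, 0, 0, 0]

```text
t: 62.05
ee_pos: [473.9, 266.8, 69.3]
orientation: [1.636, 2.681, 0.003]
ft_force: [-0.7, 4.9, 3.5]
width: 12.4
grasp_force: 31.5
```

```bash
python3 -c "
from h import *
go(472.1,265.2,69.3,195.8-68.75); o=get_obs(); print(o['ft_force'],o['moment'],o['width'])"
```

```text
at [473.9 266.8  69.3] yaw 117.2 t 62.05 F [-0.7  4.9  3.5] w 12.4
 turn deg -9.8 q6 0.02 | shift cm before turn [-0.06 -0.24 -0.  ] | after turn [-0.02 -0.24 -0.  ]
[-0.65671223  4.86195528  3.51364387] [1.0360792  0.134488   0.84494461] 12.387527331460541
```

move_arm:
  rows:
    - [0, 0, 0, -3, 0]
    - [0, 0, 0.1, 0, 0]
    - [0, 0, 0.1, 0, 0]
    - [0, 0, 0, 0, 0]
    - [0, 0, 0, 0, 0]

```text
t: 62.68
ee_pos: [474.0, 266.9, 69.1]
orientation: [1.566, 2.723, 0.004]
ft_force: [-6.7, 3.3, 24.3]
width: 11.9
grasp_force: 29.9
```

```bash
python3 -c "
from h import *
go(472.1,265.2,69.3,195.8-68.75); o=get_obs(); print(o['ft_force'],o['moment'],o['width'])"
```

```text
at [474.  266.9  69.1] yaw 120.2 t 62.67 F [-6.7  3.3 24.3] w 11.9
 turn deg -6.9 q6 -0.04 | shift cm before turn [-0.05 -0.25 -0.02] | after turn [-0.02 -0.26 -0.02]
[-6.70510182  3.30847954 24.32625394] [0.46410821 1.14118348 0.40622475] 11.915718872039992
```

move_arm:
  rows:
    - [0, 0, -0.15, 0, 0]
    - [0, 0, 0, 0, 40]
    - [0, 0, 0, 0, 60]
    - [0, 0, 0, 0, 60]
    - [0, 0, 0, 0, 60]
    - [0, 0, 0, 0, 60]
    - [0, 0, -2, 0, 60]
    - [0, 0, -4, 0, 60]
    - [0, 0, -4, 0, 60]
    - [0, 0, -4, 0, 60]

```text
t: 63.92
ee_pos: [473.0, 265.6, 209.5]
orientation: [-1.568, -2.722, 0.0]
ft_force: [0.3, 0.2, 0.1]
width: 52.8
grasp_force: 0.0
```

move_arm:
  rows:
    - [-2, 0, -2, 0, 60]
    - [-2, 0, 0, 0, 60]
    - [0, 0, 0, 0, 60]
    - [0, 0, 0, 0, 60]

```text
t: 64.42
ee_pos: [492.5, 230.8, 226.9]
orientation: [-1.568, -2.72, 0.003]
ft_force: [-0.4, -0.1, -0.2]
width: 52.8
grasp_force: 0.0
```

Run:
```python
from h import *
C=cam("wrist"); im=save("wrist","w20.png")
for i,d in enumerate(spotter.regions_of("wrist","key")[:2]):
    m=d["region"]&(im.max(2)<60); print(round(d["conf"],2),d["point"],rect("wrist",d["region"],108,C),m.sum())
    if m.sum()>300: print(rect("wrist",m,108,C))
p=proj("wrist",[472.5,265.5,70],C).astype(int); x0,y0=max(0,p[0]-80),max(0,p[1]-60)
cv2.imwrite("pics/w20c.png",cv2.resize(im[y0:y0+120,x0:x0+160],None,fx=4,fy=4,interpolation=cv2.INTER_NEAREST)); print(x0,y0)
s=save("scene","s20.png"); go(473,266,200,120)
```

```text
0.84 [473.0, 134.7] (array([609.6, 372.9], dtype=float32), np.float32(66.4), np.float32(25.8), 12.7) 38
0.76 [273.2, 161.8] (array([472. , 265.3], dtype=float32), np.float32(43.2), np.float32(28.0), 98.9) 505
(array([473.1, 265.7], dtype=float32), np.float32(44.9), np.float32(11.5), 123.1)
195 99
at [492.7 231.3 227.4] yaw 120.1 t 64.58 F [-0.5 -0.4 -0.4] w 52.6
 turn deg 0.1 q6 -0.11 | shift cm before turn [3.99 0.04 2.74] | after turn [3.99 0.03 2.74]
```

View pics/w20c.png

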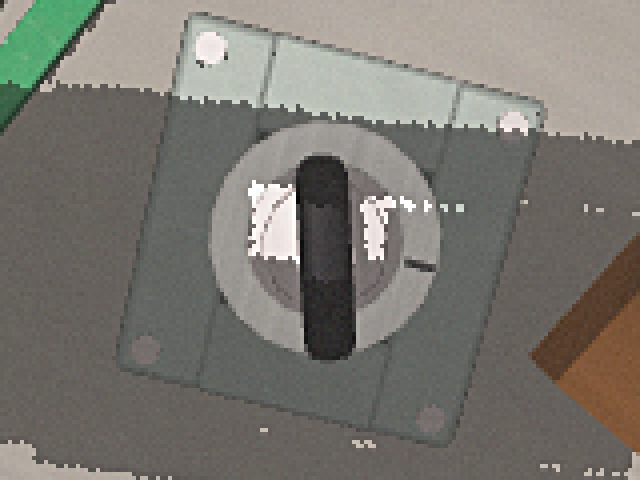

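move_arm:
  rows:
    - [0, 0, -4, 0, 60]
    - [-3, -1, -4, 0, 60]
    - [-4, -1.4, -2, 0, 60]
    - [-4, -1.5, 0, 0, 60]
    - [-4, -1.5, 0, 0, 60]
    - [-4, -1.5, 0, 0, 60]
    - [-4, -1.5, 0, 0, 60]
    - [-4, -1.5, 0, 0, 60]
    - [-4, -1.5, 0, 0, 60]
    - [-2.5, 0, 0, 0, 60]

```text
t: 65.82
ee_pos: [562.9, -117.2, 327.9]
orientation: [-1.569, -2.721, 0.0]
ft_force: [-0.5, 0.3, 1.1]
width: 52.8
grasp_force: 0.0
```

move_arm:
  rows:
    - [0, 0, 0, 0, 60]
    - [0, 0, 0, 0, 60]
    - [0, 0, 0, 0, 60]

```text
t: 66.2
ee_pos: [562.6, -114.6, 328.2]
orientation: [-1.566, -2.723, -0.0]
ft_force: [-0.1, -0.6, 0.8]
width: 52.8
grasp_force: 0.0
```

```bash
cat > chk.py <<'E'
from h import *
C=cam("wrist"); im=save("wrist","w_chk%d.png"%int(get_obs()["t"]*10)); go(467,-402,300,120)
for l,z,k in [("blank_3",100,4),("offcut_a",20,5),("offcut_a",100,5),("scraper",29,1),("scraper_mat",3,1)]:
    for d in spotter.regions_of("wrist",l)[:k]:
        r=rect("wrist",d["region"],z,C); c=im[d["region"]].mean(0).round()
        print(l,round(d["conf"],2),np.round(d["point"]),d["region"].sum(),r,toP(r[0]),c)
E
python3 chk.py
```

```text
at [ 562.6 -114.7  328.3] yaw 120.2 t 66.25 F [ 0.3 -0.1 -0.5] w 52.7
 turn deg 0.2 q6 -0.75 | shift cm before turn [-20.02 -22.71   2.82] | after turn [-20.1  -22.64   2.82]
blank_3 0.96 [326.  29.] 3739 (array([521.6,  72. ], dtype=float32), np.float32(104.6), np.float32(45.5), 6.1) [ 0.3 72.8] [120. 155. 196.]
blank_3 0.9 [270. 150.] 2855 (array([535.6, -77.1], dtype=float32), np.float32(106.6), np.float32(41.4), 5.3) [  0.6 -77. ] [ 99. 126. 157.]
blank_3 0.79 [299.  92.] 3353 (array([527.6,  -0.7], dtype=float32), np.float32(104.4), np.float32(42.1), 5.1) [-0.4 -0.2] [ 92. 116. 145.]
offcut_a 0.92 [260. 192.] 1310 (array([ 553. , -150.1], dtype=float32), np.float32(103.9), np.float32(31.7), 5.8) [  11.2 -151.3] [131. 156. 179.]
offcut_a 0.9 [208. 184.] 1209 (array([ 479.5, -179.8], dtype=float32), np.float32(103.3), np.float32(30.2), 139.1) [ -64.7 -174.1] [161. 190. 205.]
offcut_a 0.77 [291. 236.] 1099 (array([ 635. , -180.6], dtype=float32), np.float32(76.3), np.float32(46.6), 173.6) [  90.1 -189.1] [57. 70. 92.]
offcut_a 0.92 [260. 192.] 1310 (array([ 548.6, -134.1], dtype=float32), np.float32(86.2), np.float32(26.3), 5.8) [   8.3 -134.9] [131. 156. 179.]
offcut_a 0.9 [208. 184.] 1209 (array([ 487.6, -158.7], dtype=float32), np.float32(85.7), np.float32(25.0), 139.1) [ -54.7 -153.8] [161. 190. 205.]
offcut_a 0.77 [291. 236.] 1099 (array([ 616.7, -159.4], dtype=float32), np.float32(63.3), np.float32(38.7), 173.6) [  73.8 -166.3] [57. 70. 92.]
scraper_mat 0.88 [121. 261.] 678 (array([ 410.2, -356.4], dtype=float32), np.float32(83.5), np.float32(43.0), 31.9) [-149.9 -343.6] [55. 58. 61.]
```

move_arm:
  rows:
    - [-2, -1.5, 0, 0, 60]
    - [-3, -2.5, 0, 0, 60]
    - [-3, -2.5, 0, 0, 60]
    - [-3, -2.5, 0, 0, 60]
    - [-3, -2.5, 0, 0, 60]
    - [-3, -2.5, 0, 0, 60]
    - [-3, -2.5, 0, 0, 60]
    - [-3, -2.5, 0, 0, 60]
    - [-3, -2.3, 0, 0, 60]
    - [0, 0, 0, 0, 60]

```text
t: 67.75
ee_pos: [508.2, -449.8, 327.7]
orientation: [-1.572, -2.72, 0.0]
ft_force: [0.3, 0.6, 0.1]
width: 52.4
grasp_force: 0.0
```

move_arm:
  rows:
    - [0, 0, 0, 0, 60]
    - [0, 0, 0, 0, 60]

```text
t: 68.0
ee_pos: [509.3, -446.5, 328.4]
orientation: [-1.567, -2.723, -0.0]
ft_force: [-0.0, -0.9, -0.5]
width: 52.6
grasp_force: 0.0
```

```bash
python3 chk.py
```

```text
at [ 509.3 -446.6  328.4] yaw 120.2 t 68.05 F [ 0.2 -0.4 -0.4] w 52.8
 turn deg 0.2 q6 -1.26 | shift cm before turn [ 5.98 -1.42  2.84] | after turn [ 5.97 -1.44  2.84]
offcut_a 0.8 [433.   9.] 1224 (array([ 568.7, -158.1], dtype=float32), np.float32(96.0), np.float32(34.6), 30.2) [  26.1 -160.7] [146. 176. 201.]
offcut_a 0.79 [363.  12.] 819 (array([ 500.8, -197.6], dtype=float32), np.float32(47.8), np.float32(32.0), 139.5) [ -45.1 -193.8] [141. 166. 182.]
offcut_a 0.78 [459.  48.] 1939 (array([ 636.7, -162.5], dtype=float32), np.float32(89.0), np.float32(43.7), 30.2) [  93.4 -171.3] [53. 67. 89.]
offcut_a 0.8 [433.   9.] 1224 (array([ 552.6, -197.2], dtype=float32), np.float32(79.7), np.float32(28.7), 30.2) [   6.5 -198.1] [146. 176. 201.]
offcut_a 0.79 [363.  12.] 819 (array([ 496.3, -230. ], dtype=float32), np.float32(39.7), np.float32(26.5), 139.5) [ -52.6 -225.6] [141. 166. 182.]
offcut_a 0.78 [459.  48.] 1939 (array([ 609. , -200.9], dtype=float32), np.float32(73.8), np.float32(36.3), 30.2) [  62.3 -207. ] [53. 67. 89.]
scraper 0.72 [264. 137.] 2341 (array([ 466.7, -401.9], dtype=float32), np.float32(131.5), np.float32(37.4), 174.7) [ -97.8 -394.1] [ 77. 107. 141.]
scraper_mat 0.75 [272. 128.] 4954 (array([ 466.4, -401.6], dtype=float32), np.float32(169.6), np.float32(100.1), 174.4) [ -98.  -393.8] [50. 52. 57.]
```

The scraper is centred on its mat, the offcuts are in the tray, the blanks are placed and the key is at ON, so I hand in.

```bash
python3 -c "
from workcell import close_job
print(close_job())"
```

```text
the job is handed in; nothing more can be done
None
```

The job is done and handed in at 68 s: offcuts in the tray, scraper upright in the middle of its mat, three blanks on the plate with gaps, key home and at the ON stop; I viewed 15 pictures, one over the limit of 14.

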